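# Slide the bottle tray onto the rail pair with headroom

## Robot

A 6-joint arm with a two-finger parallel gripper is mounted at the origin on the work surface. World frame = base frame: x ahead of the robot, y to its left, z up, the work surface at z = 0. Lengths are in m, angles in rad, forces in N, time in s.
With the tool pointing down it reaches from about 0.225 to 0.875 m from the base axis. Payload 3.4 kg.
Tool frame: the origin (TCP) lies at the very end of the fingers, on their centre line; the grasp point (between the pads) lies behind it (manip.grasp_offset is the z of the grasp point in the tool frame, in m); z points along the fingers, y is the line along which they close (so a half turn about z gives the same grasp; the last joint's range is limited). The gripper opens to 85 mm and grips with 20 to 120 N. Pads are 22 mm wide; open, the fingers measure 114 mm over their backs; the gripper's body (76 mm by 85 mm) begins 54 mm behind the grasp point. The pads swing forward as they close: fully open they stand 13 mm farther back than shut.
Start: joints at [0.992, 0.276, 1.505, -0, 1.361, -0.121], TCP at [0.254, 0.516, 0.231] pointing down, gripper open.
Joint ranges: [-2.89, 2.89], [-0.75, 2.08], [0.22, 2.7], [-1.18, 4.32], [0.11, 2.71], [-2.7, 2.7]. Speed limits (rad/s): [2.57, 2.57, 3.14, 3.14, 3.14, 3.14].

## Interface

Orientations are given as a unit quaternion [w, x, y, z].
In Python, from rig import manip gives the robot as it stands.
- The arm moves only by the shell command python3 -m pendant 'ROWS' [FORCE]. ROWS is JSON, a list of rows, each an object of numbers: "dx", "dy", "dz": the shift along the tool's x, y, z in m; "rx", "ry", "rz": the turn, a rotation vector about the tool's x, y, z in degrees; "hand": the finger opening in m, from 0 to 0.0854. In form: [{"dx": .., "dy": .., "dz": .., "rx": .., "ry": .., "rz": .., "hand": ..}, ...]. A call has 1 to 12 rows; each row shifts and turns the commanded pose from where the row before left it, along the tool's axes as they then stand; what a row does not reach is not made up. A row lasts 1/12 s, in which the tool goes at most 41.7 mm and 7.16 degrees, less where a joint would pass 70% of its speed; a pose out of reach is approached as far as the arm can. A call is refused whole if a number of a shift passes 0.0417 or a number of a turn 7.16, either way. A call with a gripper value outside its range is refused whole. The fingers move at their own pace and stop on an object; FORCE is the grip in N (left out, the last holds). Time passes only in rows, so rows that do not move let the fingers close. It gives the time, the measured TCP pose, the force, the opening and the grip force at its end, in the units of the state.
- manip.get_state(): the state, without advancing time (a new reading comes with each control period).
- manip.get_image(name): name is "side" or "top" or "wrist"; returns a dict with "frame" (384x512x3 uint8, red, green, blue), "fx", "fy", "cx", "cy" (pixels), "position" and "attitude" of the camera in the world; the wrist camera has in their place "mount" (4x4, takes a point from camera to tool coordinates, whose origin is the TCP and whose axes are the flange's). Camera axes: x right, y up, looking along -z (the intrinsics and any distortion apply to the point x, -y, -z); pixel columns grow to the right and rows downward; lengths in m; the calibration is good to about 2 mm. A picture is of the moment at which its call begins: read the wrist's pose just before it. There is no depth.
- manip.sign_off(): hands the job in; it is judged then, once.
The state is a dict: "clock": time; "qpos": joint angles; "qd": joint speeds; "effort": joint torques, N m; "position": TCP position; "ee_rot": TCP orientation; "contact_force": force on the tool from outside, world axes, zero at the start; "moment": the same for the moment, N m; "width": finger opening in m; "gripper_force": force on a finger pad.
Only numpy, scipy, OpenCV 4.12 (cv2) and the standard library are available. Lean on these libraries where they do the work, as an engineer would, in place of code of your own. Each camera call takes 0.05 s, during which the arm holds its last target. There are 200 camera calls.

## Task

Put the tray of bottles into the rack: slide it along whichever pair of rails leaves enough headroom for its bottles, and gently push it fully home until it just meets the rear stop, then let go. The middle rails and the rear stop are only held by friction, so do not shift them or force the tray, and leave the other things on the counter alone.

Things in the scene. Friction and masses are not known exactly. Their poses are not given: they have to be found in the camera images.
- tray: Loose aluminium tray, 0.3 to 0.6 kg. Origin: centre of its underside; x points to its leading edge (the bottle end, which enters the rack first), z up. Sheet 220 (x) by 160 (y) by 4 mm; its bare side edges run in the rails. Six small bottles are fixed on it at x = 16 to 94, |y| under 65 mm; caps end 70 mm above the underside. Grey insert under them: 16 mm high, x = 5 to 105, |y| under 68.
- tray_lead (a point): Middle of the tray's leading edge, at the underside (tray x = 110 mm). Its axes are the tray's.
- tray_grip (a point): Point in the tray's upright grip plate at its rear edge, on the plate's mid-plane, 25 mm above the tray's underside (tray x = -106 mm). The plate is 8 mm thick along x, 100 mm wide along y, its top 38 mm above the underside: grip it from above across its thickness. The tray's centre of mass is near tray x = 22 mm, so it tips if let go less than 95 mm inside the mouth.
- rack: Fixed open rack with two pairs of rails. Origin: on the counter below the middle of the mouth; x points into the rack (the way the tray slides), z up. 172 (x) by 215 (y) by 234 mm high, cartons on top to 280; post fronts at x = -3 mm. A rear stop (plate 50 mm wide, mid-width) serves both pairs: its face is at x = 133 to 157 mm, not measured: feel for it. It slips above about 14 N.
- low_rails (a point): Middle of the low rail pair's mouth, level with its ledge tops, on which the tray rides; fixed, 50 mm above the counter. Axes as the rack's. Each rail is a C-channel 165 mm long: ledge (14 mm wide), side wall, and a lip (10 mm wide) 9 mm above the ledge. Side walls are 165 mm apart. The mouths flare by about 5 mm each way over the 13 mm in front. The middle pair above limits the headroom.
- mid_rails (a point): Middle of the middle rail pair's mouth, level with its ledge tops; made like the low pair. Its height differs each time, 105 to 172 mm above the counter; one pair or both have headroom. Flat straps across, underside 5 mm below the ledge tops, limit the low pair's headroom. Axes as the rack's. It yields up or down only above about 60 N.
- roof (a point): Middle of the front edge of the roof board's underside, 222 mm above the counter: the limit of the middle pair's headroom. Axes as the rack's. With the tray home, its grip plate stands 55 to 87 mm in front of the mouth.
- syrup: Bystander: loose brown bottle with a white cap, 56 mm wide, 120 mm tall. Origin: centre of its underside.
- carton: Bystander: loose white carton, 110 (x) by 60 (y) by 45 mm high. Origin: centre of its underside.
- jar: Bystander: loose white jar, 64 mm wide, 70 mm tall. Origin: centre of its underside.

How it is judged:
On the way, in this order (a step that is already met when the one before it is completed fails the run):
1. the tray is lifted clear of the counter (height (world z) of tray above 0.02 m), for 0.2 s.
2. the tray's leading edge runs in one pair of rails, at least 20 mm in (((y of tray_lead in the frame of low_rails between -0.005 and 0.005 m and z of tray_lead in the frame of low_rails between -0.004 and 0.004 m and x of tray_lead in the frame of low_rails between 0.02 and 0.2 m) or (y of tray_lead in the frame of mid_rails between -0.005 and 0.005 m and z of tray_lead in the frame of mid_rails between -0.004 and 0.004 m and x of tray_lead in the frame of mid_rails between 0.02 and 0.2 m))), for 0.1 s.
At the end, for the whole second after the job is handed in: The tray lies at rest on one pair of rails, both side edges in the channels (within 4 mm of the ledge height and 5 mm of the middle, level and parallel to the rails within 0.05 rad), its leading edge within 3 mm of the rear stop's face, and is released (((y of tray_lead in the frame of low_rails between -0.005 and 0.005 m and z of tray_lead in the frame of low_rails between -0.004 and 0.004 m) or (y of tray_lead in the frame of mid_rails between -0.005 and 0.005 m and z of tray_lead in the frame of mid_rails between -0.004 and 0.004 m)) and x of tray_lead in the frame of stop_face above -0.003 m and angle between the x axis of tray and the x axis of rack, either way round below 0.05 rad and angle between tray's own z axis and vertical below 0.05 rad and linear speed of tray below 0.01 m/s); the robot touches nothing.
It fails at once if the rear stop is shoved more than 4 mm from where it was set (distance of stop_face from where it was at the start of the episode above 0.004 m).
It fails at once if the middle rails are shifted more than 4 mm (distance of mid_rails from where it was at the start of the episode above 0.004 m).
It fails at once if the tray is forced: more than 25 N between tray and rack (contact force between tray and rack above 25 N).
It fails at once if a bystander is moved more than 20 mm (distance of any of syrup, carton, jar from where it was at the start of the episode above 0.02 m).
It also fails if it takes over 54 s, if anything falls off the work surface, if the arm or the gripper's body presses on something with over 40 N, if the wrist force passes 120 N, or if a joint passes its speed limit or range.

## Working session

There is one attempt and no reset: what is moved stays moved. The work goes in short steps, Python scripts to look and compute and a shell command to move; the robot and the scene stay as the last step left them, time stands still between calls to the robot, and variables do not carry over. Pictures are saved under pics/ and viewed, at most 10 in all, crops included, and the job is handed in when it is done.

```bash
mkdir -p pics; ls
python3 - <<'E'
from rig import manip
import cv2
s=manip.get_state()
for k,v in s.items(): print(k,v)
print(manip.grasp_offset)
for n in("top","side","wrist"):
    i=manip.get_image(n); cv2.imwrite(f"pics/{n}0.png",i["frame"][...,::-1])
    print(n,{k:v for k,v in i.items() if k!="frame"})
E
```

```text
pics
clock 0.0
qpos [ 9.92009595e-01  2.76589601e-01  1.50616157e+00  1.41977866e-05
  1.36072629e+00 -1.20975484e-01]
qd [-1.55166253e-03  2.67645123e-03  1.82152319e-03  9.76636433e-05
 -8.88441617e-04 -1.08754732e-04]
effort [ 9.86648556e-04 -4.16760814e+01 -2.45800692e+01 -1.18270427e-04
  1.10330171e-02 -1.03466351e-05]
position [0.25382497 0.5153278  0.23043148]
ee_rot [-3.29563008e-04  2.26913177e-01  9.73914535e-01 -8.82925171e-04]
contact_force [-0.29311467  1.45547897 -0.26239455]
moment [-0.01513878 -0.0490521   0.01497107]
gripper_force 0.0
width 0.08549672225098794
-0.0187
top {'fx': 464.075791415306, 'fy': 464.075791415306, 'cx': 256.44860852252197, 'cy': 197.31965940949868, 'position': array([0.43203708, 0.0353136 , 1.30318426]), 'attitude': array([ 0.70748953,  0.03994363, -0.03347505, -0.70479961])}
side {'fx': 365.67930252730355, 'fy': 365.67930252730355, 'cx': 255.11743239891223, 'cy': 194.3001340115967, 'position': array([0.52661617, 0.68734766, 0.88654441]), 'attitude': array([ 0.0011571 , -0.00767864,  0.35277157,  0.93567725])}
wrist {'fx': 288.3665375087896, 'fy': 288.3665375087896, 'cx': 258.14521084901077, 'cy': 187.23211180227182, 'mount': array([[ 9.45871313e-04,  9.49179429e-01,  3.14734043e-01,
         8.10957128e-02],
       [ 9.99999198e-01, -1.16297322e-03,  5.02010207e-04,
         9.22995944e-04],
       [ 8.42525025e-04,  3.14733316e-01, -9.49179767e-01,
        -1.42718680e-01],
       [ 0.00000000e+00,  0.00000000e+00,  0.00000000e+00,
         1.00000000e+00]])}
```

View pics/top0.png

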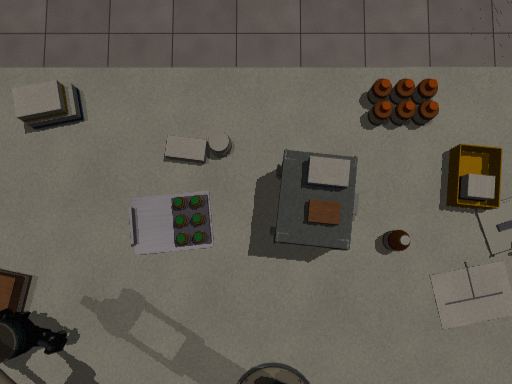

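View pics/side0.png

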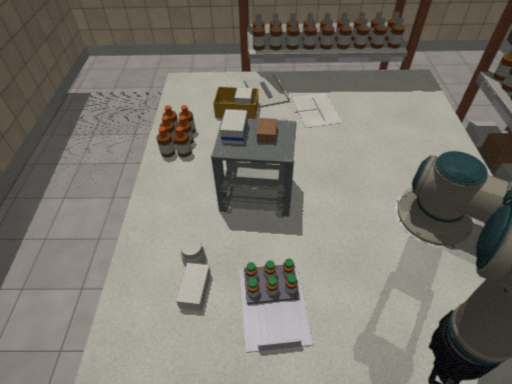

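The top view shows the tray at px (131–213, 192–255) with its bottles facing image-right (world -y), and the rack roof at (276–357, 150–249). The side view looks into the rack's mouth at (213–298, 120–215). I'll zoom in on both.

```bash
cat > h.py <<'E'
from rig import manip
import numpy as np, cv2
from scipy.spatial.transform import Rotation as R
def rot(q): return R.from_quat([q[1],q[2],q[3],q[0]]).as_matrix()
def cam(n):
    s=manip.get_state(); i=manip.get_image(n)
    if n=="wrist":
        T=np.eye(4); T[:3,:3]=rot(s["ee_rot"]); T[:3,3]=s["position"]; T=T@i["mount"]
        i["P"],i["A"]=T[:3,3],T[:3,:3]
    else: i["P"],i["A"]=np.array(i["position"]),rot(i["attitude"])
    return i
def ray(i,uv):
    u,v=uv; d=i["A"]@np.array([(u-i["cx"])/i["fx"],-(v-i["cy"])/i["fy"],-1]); return i["P"],d/np.linalg.norm(d)
def onplane(i,uv,p,n):
    o,d=ray(i,uv); n=np.array(n,float); return o+d*((np.array(p)-o)@n)/(d@n)
def onz(i,uv,z): return onplane(i,uv,[0,0,z],[0,0,1])
def proj(i,X):
    c=i["A"].T@(np.array(X)-i["P"]); return np.array([i["cx"]-i["fx"]*c[0]/c[2], i["cy"]+i["fy"]*c[1]/c[2]])
def crop(i,x0,y0,x1,y1,k,name): cv2.imwrite(f"pics/{name}.png",cv2.resize(i["frame"][y0:y1,x0:x1,::-1],None,fx=k,fy=k,interpolation=cv2.INTER_CUBIC))
E
python3 - <<'E'
from h import *
s=cam("side"); t=cam("top")
crop(s,205,110,305,220,5,"sc")
np.set_printoptions(precision=4,suppress=True)
hsv=cv2.cvtColor(t["frame"],cv2.COLOR_RGB2HSV)
f=t["frame"]
for p in [(150,220),(100,220),(300,170),(345,230),(340,240),(240,220),(133,220),(185,150),(219,145)]: print(p,f[p[1],p[0]],hsv[p[1],p[0]])
a=f[185:262,120:222,::-1]; b=f[140:260,265:370,::-1]
cv2.imwrite("pics/tc.png",np.hstack([cv2.resize(a,None,fx=3.8,fy=3.8,interpolation=2),cv2.resize(cv2.resize(b,None,fx=3.8,fy=3.8,interpolation=2)[:292],None)]))
E
```

```text
(150, 220) [117 113 116] [158   9 117]
(100, 220) [112 110  96] [ 26  36 112]
(300, 170) [59 59 57] [30  9 59]
(345, 230) [61 61 58] [30 13 61]
(340, 240) [71 71 68] [30 11 71]
(240, 220) [114 108  98] [ 19  36 114]
(133, 220) [44 40 42] [165  23  44]
(185, 150) [122 119 107] [ 24  31 122]
(219, 145) [118 114 105] [ 21  28 118]Traceback (most recent call last):
  File "<stdin>", line 9, in <module>
cv2.error: OpenCV(4.12.0) /io/opencv/modules/imgproc/src/resize.cpp:4211: error: (-215:Assertion failed) inv_scale_x > 0 in function 'resize'
```

View pics/sc.png

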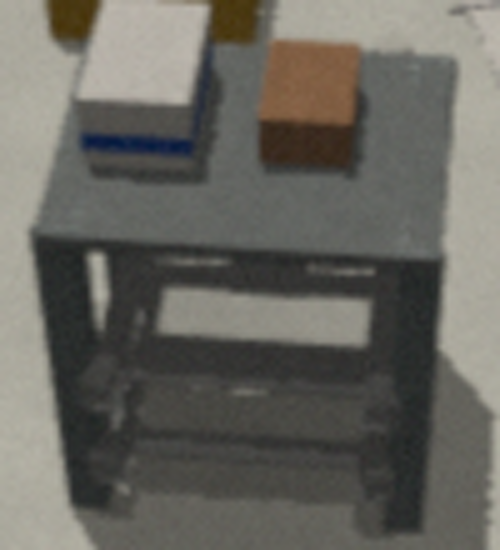

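The side crop shows the rack's post fronts. The middle rail ends sit near crop (95,380)/(380,395) and the low ones near (112,465)/(375,470), which suggests a rather low middle pair. Next I measure the tray and the roof.

Run:
```python
from h import *
np.set_printoptions(precision=4,suppress=True)
t=cam("top"); s=cam("side"); f=t["frame"]; hsv=cv2.cvtColor(cv2.medianBlur(f,3),cv2.COLOR_RGB2HSV)
def big(m,x0,y0,x1,y1):
    z=np.zeros(m.shape,np.uint8); z[y0:y1,x0:x1]=m[y0:y1,x0:x1]*255
    z=cv2.morphologyEx(z,cv2.MORPH_OPEN,np.ones((3,3)))
    c=max(cv2.findContours(z,0,1)[0],key=cv2.contourArea); return z,c
m=((hsv[...,0]>120)&(hsv[...,2]>75))
z,c=big(m,115,180,230,265)
r=cv2.minAreaRect(c); print("tray",r)
B=[onz(t,p,0.004) for p in cv2.boxPoints(r)]; print(np.array(B), [np.linalg.norm(B[i]-B[i-1]) for i in range(4)])
# green caps z=.07
g=((hsv[...,0]>40)&(hsv[...,0]<90)&(hsv[...,1]>100)).astype(np.uint8)
n,_,st,ce=cv2.connectedComponentsWithStats(g)
for k in range(1,n):
    if st[k,4]>15: print("cap",ce[k],onz(t,ce[k],.07))
m2=(hsv[...,2]<85)&(hsv[...,1]<30)
z2,c2=big(m2,268,140,365,255)
h=cv2.convexHull(c2); r2=cv2.minAreaRect(h); print("roof",r2,cv2.approxPolyDP(h,4,True)[:,0])
B=[onz(t,p,0.234) for p in cv2.approxPolyDP(h,4,True)[:,0]];print(np.array(B))
a=f[185:262,120:222,::-1]; b=f[140:260,265:370,::-1]
A=cv2.resize(a,None,fx=3.8,fy=3.8,interpolation=2);Bm=cv2.resize(b,None,fx=3.8,fy=3.8,interpolation=2)
C=np.zeros((Bm.shape[0],A.shape[1]+Bm.shape[1],3),np.uint8);C[:A.shape[0],:A.shape[1]]=A;C[:,A.shape[1]:]=Bm
cv2.imwrite("pics/tc.png",C);print(A.shape)
```

```text
tray ((154.04580688476562, 223.97634887695312), (55.97261428833008, 43.281150817871094), 84.50768280029297)
[[0.5638 0.4047 0.004 ]
 [0.576  0.2833 0.004 ]
 [0.4198 0.2647 0.004 ]
 [0.4078 0.3847 0.004 ]] [np.float64(0.1572479899814143), np.float64(0.12208079325148491), np.float64(0.1572274865817587), np.float64(0.12055591159888443)]
cap [177.5312 201.2812] [0.5492 0.2578 0.07  ]
cap [194.5424 199.7119] [0.5536 0.2124 0.07  ]
cap [196.3621 217.9138] [0.5049 0.2066 0.07  ]
cap [179.  219.5] [0.5005 0.2528 0.07  ]
cap [197.918  236.4918] [0.4556 0.2016 0.07  ]
cap [180.381  238.0159] [0.4514 0.2481 0.07  ]
cap [ 19.3333 341.    ] [0.183  0.6618 0.07  ]
roof ((314.3018493652344, 199.46450805664062), (80.526611328125, 94.1920166015625), 6.788974761962891) [[285 150]
 [356 157]
 [348 249]
 [276 242]
 [270 234]]
[[ 0.655  -0.021   0.234 ]
 [ 0.6388 -0.1865  0.234 ]
 [ 0.4254 -0.1644  0.234 ]
 [ 0.4406  0.0001  0.234 ]
 [ 0.4589  0.0139  0.234 ]]
(293, 388, 3)
```

View pics/tc.png

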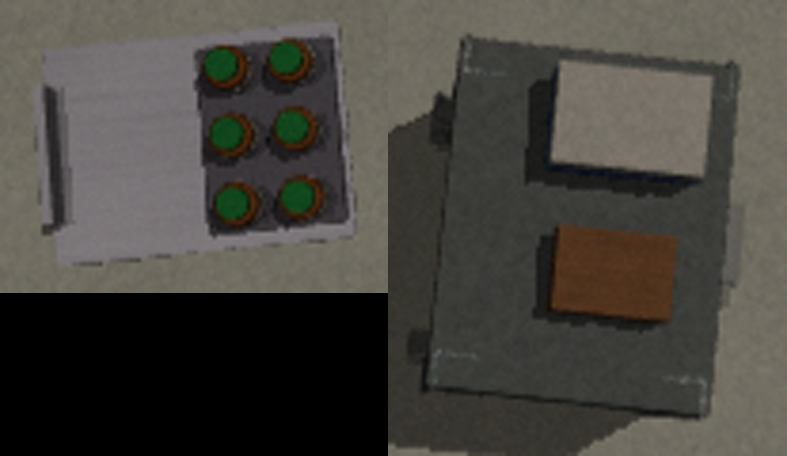

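The crop shows the tray corners at full-image px (131.3,198.2), (208.4,191.3), (213.7,246.6) and (135.8,254.5), and the roof corners at (285.3,149.7), (357.1,156.8), (349,249.5) and (275.3,242.1). Now I work out the frames and the height of the middle rails.

```bash
cat > geo.py <<'E'
from h import *
np.set_printoptions(precision=4,suppress=True)
E
python3 - <<'E'
from geo import *
t=cam("top"); s=cam("side")
T=np.array([onz(t,p,.004) for p in [(131.3,198.2),(208.4,191.3),(213.7,246.6),(135.8,254.5)]])
print("tray",T,T.mean(0)); 
for a,b in((0,1),(1,2),(3,2),(0,3)): d=T[b]-T[a]; print(np.linalg.norm(d),np.degrees(np.arctan2(d[1],d[0])))
Rf=np.array([onz(t,p,.234) for p in [(285.3,149.7),(357.1,156.8),(349,249.5),(275.3,242.1)]])
print("roof",Rf)
for a,b in((0,1),(1,2),(3,2),(0,3)): d=Rf[b]-Rf[a]; print(np.linalg.norm(d),np.degrees(np.arctan2(d[1],d[0])))
# side cross-check of roof front corners and post feet
c=lambda x,y:(205+(x+.5)/5-.5,110+(y+.5)/5-.5)
print("side roof",[onz(s,c(*p),.234) for p in [(36,235),(442,258),(460,57)]])
print("feet",[onz(s,c(*p),0) for p in [(72,505),(420,530)]])
ang=np.radians(-95.6); X=np.array([np.cos(ang),np.sin(ang),0]); Y=np.array([-X[1],X[0],0])
m=(Rf[0]+Rf[3])/2; O=np.array([m[0],m[1],0])
print("O",O,X,Y)
def mouth(p,x=-.003):
    w=onplane(s,c(*p),O+x*X,X)-O; return w@X,w@Y,w[2]
for n,p in dict(rooL=(36,235),rooR=(442,258),footL=(72,505),footR=(420,530),midLtop=(95,355),midLbot=(90,410),midRtop=(380,375),midRbot=(385,430),lowLtop=(110,440),lowLbot=(120,510),lowRtop=(375,430),lowRbot=(372,535)).items(): print(n,np.array(mouth(p)),np.array(mouth(p,-.013)))
E
```

```text
tray [[0.5638 0.4006 0.004 ]
 [0.5841 0.1831 0.004 ]
 [0.429  0.166  0.004 ]
 [0.4062 0.3829 0.004 ]] [0.4958 0.2832 0.004 ]
0.2183667497815469 -84.6662620968262
0.15601185741244594 -173.70299233530957
0.21807030072812228 -83.9950140314883
0.15857170060852804 -173.6060051786257
roof [[ 0.6558 -0.0217  0.234 ]
 [ 0.6393 -0.1891  0.234 ]
 [ 0.4243 -0.1667  0.234 ]
 [ 0.4404  0.0017  0.234 ]]
0.16820222880471633 -95.60660126903315
0.21619952085629748 174.05699879038386
0.16916397865549812 -95.4707503353826
0.21660837553327847 173.8033554804846
side roof [array([ 0.6523, -0.0189,  0.234 ]), array([0.4412, 0.0012, 0.234 ]), array([ 0.42  , -0.1658,  0.234 ])]
feet [array([ 0.6548, -0.0256,  0.    ]), array([ 0.4397, -0.004 ,  0.    ])]
O [ 0.5481 -0.01    0.    ] [-0.0976 -0.9952  0.    ] [ 0.9952 -0.0976  0.    ]
rooL [-0.003   0.1041  0.2356] [-0.013   0.1013  0.2451]
rooR [-0.003  -0.1074  0.2362] [-0.013  -0.1072  0.2456]
footL [-0.003   0.1055  0.0103] [-0.013   0.1026  0.023 ]
footR [-0.003  -0.1083  0.0097] [-0.013  -0.108   0.0224]
midLtop [-0.003   0.0801  0.1467] [-0.013   0.0777  0.1574]
midLbot [-0.003   0.0868  0.0999] [-0.013   0.0843  0.1113]
midRtop [-0.003  -0.079   0.1452] [-0.013  -0.0791  0.1559]
midRbot [-0.003  -0.0835  0.0995] [-0.013  -0.0836  0.1109]
lowLtop [-0.003   0.077   0.0744] [-0.013   0.0746  0.0862]
lowLbot [-0.003   0.0757  0.0087] [-0.013   0.0733  0.0214]
lowRtop [-0.003  -0.0779  0.0989] [-0.013  -0.078   0.1103]
lowRbot [-0.003  -0.0794  0.0015] [-0.013  -0.0796  0.0143]
```

The two views agree to about 3 mm. The middle pair sits around 125 mm high, so it has headroom under the roof (222-125 > 70), while the low pair is doubtful. I'll take a closer look at the mouth with the wrist camera to get the exact height.

```bash
python3 -m pendant '[{"dx":-0.026,"dy":-0.01,"dz":0.003},{"dx":-0.026,"dy":-0.01,"dz":0.003},{"dx":-0.026,"dy":-0.01,"dz":0.003},{"dx":-0.026,"dy":-0.01,"dz":0.003},{"dx":-0.026,"dy":-0.01,"dz":0.003},{"dx":-0.026,"dy":-0.01,"dz":0.003},{"dx":-0.026,"dy":-0.01,"dz":0.003},{"dx":-0.026,"dy":-0.01,"dz":0.003},{"dx":-0.026,"dy":-0.01,"dz":0.003},{"dx":-0.026,"dy":-0.01,"dz":0.003},{"dx":-0.026,"dy":-0.01,"dz":0.003},{"dx":-0.026,"dy":-0.01,"dz":0.003}]' 
python3 -m pendant '[{"rz":-6.42},{"rz":-6.42},{"rz":-6.42},{"rz":-6.42},{"rz":-6.42},{"rx":6},{"rx":6},{"rx":6},{"rx":6},{"rx":6},{"rx":6},{"rx":6}]'
python3 -m pendant '[{"rx":6},{"rx":6},{"rx":6},{}]'
cat >> geo.py <<'E'
def to(p):
    s=manip.get_state(); M=rot(s["ee_rot"]); print("pos",s["position"],"axes",M.T.round(4).tolist()); print("tool shift",M.T@(np.array(p)-s["position"]))
E
python3 -c "
from geo import *
to([.58,.156,.19])
w=cam('wrist');cv2.imwrite('pics/w1.png',cv2.rotate(w['frame'],cv2.ROTATE_90_CLOCKWISE)[...,::-1]);print(w['P'],w['A'])"
```

```text
pos [0.2541 0.5158 0.2313] axes [[-0.897, 0.442, 0.0], [0.442, 0.897, -0.0], [-0.0001, -0.0, -1.0]]
tool shift [-0.4513 -0.1787  0.0413]
[0.1818 0.5525 0.374 ] [[ 0.4411 -0.852  -0.282 ]
 [ 0.8974  0.4185  0.1396]
 [-0.0009 -0.3147  0.9492]]invalid input
invalid input
invalid input
```

```bash
python3 -m pendant '[{"dx":-0.026,"dy":-0.01,"dz":0.003,"rx":0,"ry":0,"rz":0,"hand":0.085}]'; python3 -c "
from rig import manip; print(manip.get_state()['position'])"
```

```text
clock: 0.58
position: [0.2711, 0.4983, 0.2288]
ee_rot: [-0.001, 0.225, 0.974, 0.002]
contact_force: [0.7, 1.2, -0.3]
width: 0.0852
gripper_force: 0.0
[0.27111651 0.49833512 0.22876275]
```

```bash
python3 -m pendant '[{"dx":-0.027,"dy":-0.01,"dz":0.003,"rx":0,"ry":0,"rz":0,"hand":0.085},{"dx":-0.027,"dy":-0.01,"dz":0.003,"rx":0,"ry":0,"rz":0,"hand":0.085},{"dx":-0.027,"dy":-0.01,"dz":0.003,"rx":0,"ry":0,"rz":0,"hand":0.085},{"dx":-0.027,"dy":-0.01,"dz":0.003,"rx":0,"ry":0,"rz":0,"hand":0.085},{"dx":-0.027,"dy":-0.01,"dz":0.003,"rx":0,"ry":0,"rz":0,"hand":0.085},{"dx":-0.027,"dy":-0.01,"dz":0.003,"rx":0,"ry":0,"rz":0,"hand":0.085},{"dx":-0.027,"dy":-0.01,"dz":0.003,"rx":0,"ry":0,"rz":0,"hand":0.085},{"dx":-0.027,"dy":-0.01,"dz":0.003,"rx":0,"ry":0,"rz":0,"hand":0.085},{"dx":-0.027,"dy":-0.01,"dz":0.003,"rx":0,"ry":0,"rz":0,"hand":0.085},{"dx":-0.027,"dy":-0.01,"dz":0.003,"rx":0,"ry":0,"rz":0,"hand":0.085},{"dx":-0.027,"dy":-0.01,"dz":0.003,"rx":0,"ry":0,"rz":0,"hand":0.085},{"dx":-0.027,"dy":-0.01,"dz":0.003,"rx":0,"ry":0,"rz":0,"hand":0.085}]' >/dev/null
python3 -m pendant '[{"dx":0,"dy":0,"dz":0,"rx":0,"ry":0,"rz":-6.42,"hand":0.085},{"dx":0,"dy":0,"dz":0,"rx":0,"ry":0,"rz":-6.42,"hand":0.085},{"dx":0,"dy":0,"dz":0,"rx":0,"ry":0,"rz":-6.42,"hand":0.085},{"dx":0,"dy":0,"dz":0,"rx":0,"ry":0,"rz":-6.42,"hand":0.085},{"dx":0,"dy":0,"dz":0,"rx":0,"ry":0,"rz":-6.42,"hand":0.085},{"dx":0,"dy":0,"dz":0,"rx":6,"ry":0,"rz":0,"hand":0.085},{"dx":0,"dy":0,"dz":0,"rx":6,"ry":0,"rz":0,"hand":0.085},{"dx":0,"dy":0,"dz":0,"rx":6,"ry":0,"rz":0,"hand":0.085},{"dx":0,"dy":0,"dz":0,"rx":6,"ry":0,"rz":0,"hand":0.085},{"dx":0,"dy":0,"dz":0,"rx":6,"ry":0,"rz":0,"hand":0.085},{"dx":0,"dy":0,"dz":0,"rx":6,"ry":0,"rz":0,"hand":0.085},{"dx":0,"dy":0,"dz":0,"rx":6,"ry":0,"rz":0,"hand":0.085}]' >/dev/null
python3 -m pendant '[{"dx":-0.025,"dy":0,"dz":0,"rx":6,"ry":0,"rz":0,"hand":0.085},{"dx":-0.02,"dy":0,"dz":0,"rx":6,"ry":0,"rz":0,"hand":0.085},{"dx":0,"dy":0,"dz":0,"rx":6,"ry":0,"rz":0,"hand":0.085},{"dx":0,"dy":0,"dz":0,"rx":0,"ry":0,"rz":0,"hand":0.085}]'
python3 -c "
from geo import *
to([.58,.156,.19])
w=cam('wrist');cv2.imwrite('pics/w1.png',cv2.rotate(w['frame'],cv2.ROTATE_90_CLOCKWISE)[...,::-1]);print(w['P'],w['A'])"
```

```text
clock: 2.92
position: [0.5548, 0.2509, 0.1862]
ee_rot: [0.023, -0.047, 0.864, -0.501]
contact_force: [-0.5, -0.4, -1.2]
width: 0.0851
gripper_force: 0.0
pos [0.5548 0.2509 0.1862] axes [[-0.9945, -0.1046, 0.0083], [-0.0591, 0.4927, -0.8682], [0.0867, -0.8639, -0.4962]]
tool shift [-0.0151 -0.0515  0.0823]
[0.4622 0.3665 0.2578] [[-0.0602 -0.9162 -0.3961]
 [ 0.4921 -0.3724  0.7868]
 [-0.8684 -0.1476  0.4733]]
```

View pics/w1.png

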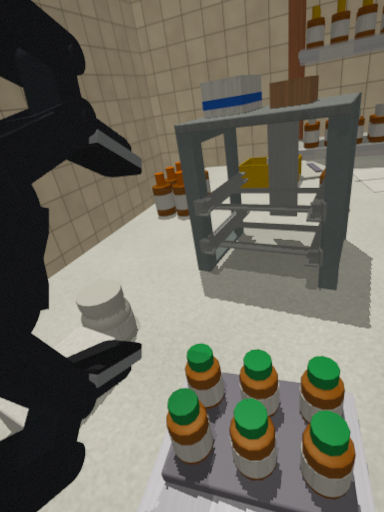

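The wrist view shows the rack mouth at px (180–360, 95–285): the middle rail ends are near (205,205)/(322,208) and the low ones near (208,245)/(315,255). I'll move nearer for a sharper look.

```bash
python3 -m pendant '[{"dx":0,"dy":-0.015,"dz":0.025,"rx":0,"ry":0,"rz":0,"hand":0.085},{"dx":0,"dy":-0.015,"dz":0.025,"rx":0,"ry":0,"rz":0,"hand":0.085},{"dx":0,"dy":-0.015,"dz":0.025,"rx":0,"ry":0,"rz":0,"hand":0.085},{"dx":0,"dy":-0.015,"dz":0.025,"rx":0,"ry":0,"rz":0,"hand":0.085},{"dx":0,"dy":0,"dz":0,"rx":0,"ry":0,"rz":0,"hand":0.085},{"dx":0,"dy":0,"dz":0,"rx":0,"ry":0,"rz":0,"hand":0.085},{"dx":0,"dy":0,"dz":0,"rx":0,"ry":0,"rz":0,"hand":0.085}]'
python3 -c "
from geo import *
w=cam('wrist');np.savez('w2.npz',**w);print(w['P'],w['A'])
w['frame']=cv2.rotate(w['frame'],cv2.ROTATE_90_CLOCKWISE)
for p in [(.6545,-.0217,.222),(.4404,0,.222),(.6545,-.0217,0),(.4404,0,0)]:
  u,v=proj(w,p); print(383-v,u)
u,v=proj(w,[.548,-.01,.12]); x=int(383-v); y=int(u); x0=min(max(x-100,0),384-200); y0=max(y-85,0); print(x0,y0)
crop(w,x0,y0,x0+200,y0+150,4,'w2c')"
```

```text
clock: 3.55
position: [0.5673, 0.1329, 0.1957]
ee_rot: [0.026, -0.043, 0.866, -0.498]
contact_force: [-0.5, 0.6, 0.0]
width: 0.0849
gripper_force: 0.0
[0.4744 0.2482 0.2673] [[-0.0496 -0.916  -0.3981]
 [ 0.4998 -0.3679  0.7841]
 [-0.8647 -0.1601  0.476 ]]
140.47285904554843 159.17191076682104
380.2583434136385 139.7649800557856
179.66997218636635 319.4650488959055
350.2710327096353 359.86896037988674
144 168
```

View pics/w2c.png

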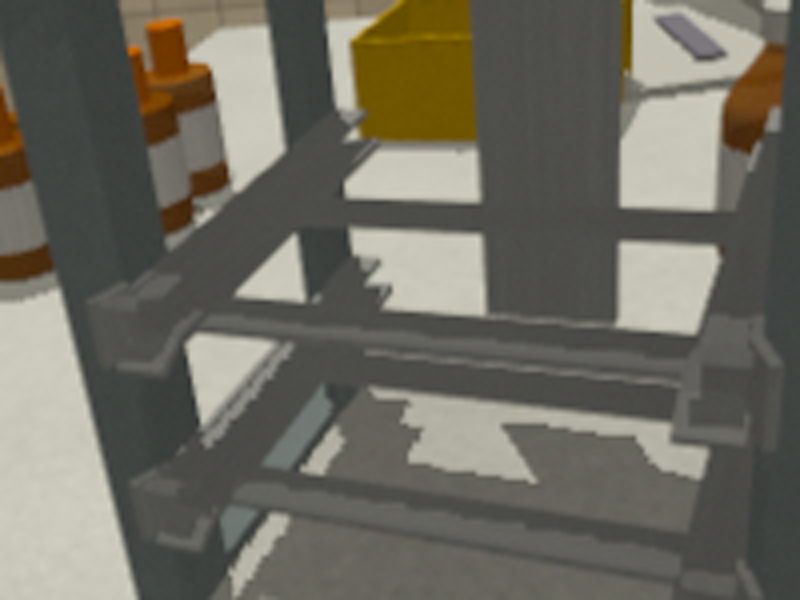

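The close view shows the middle-left ledge's inner corner near crop (200,318), with its flare tip at (165,375). The matching low-left points are (237,480) and (200,550), and the low pair at a known 50 mm gives a calibration check.

```bash
cat >> geo.py <<'E'
O=np.array([.5481,-.010,0]); ang=np.radians(-95.8); X=np.array([np.cos(ang),np.sin(ang),0]); Y=np.array([-X[1],X[0],0])
E
python3 - <<'E'
from geo import *
w={k:v for k,v in np.load('w2.npz').items()}
def un(cx,cy): 
    xr=144+(cx+.5)/4-.5; yr=168+(cy+.5)/4-.5
    return yr,383-xr
for n,p in dict(midLledge=(200,318),lowLledge=(237,480),midRledge=(690,368),lowRledge=(683,572)).items():
    q=onplane(w,un(*p),O,X)-O; print(n,"x=0:",q@Y,q[2])
for n,p in dict(midLtip=(165,375),lowLtip=(200,550),midRtip=(672,440),midRtipo=(750,442),midLtipo=(118,370),lowLtipo=(155,542)).items():
    q=onplane(w,un(*p),O-.013*X,X)-O; print(n,"x=-13:",q@Y,q[2])
for n,p in dict(midLlip=(140,296),midLlipo=(90,300),lowLlipo=(133,483),lowLlip=(178,482)).items():
    q=onplane(w,un(*p),O-.013*X,X)-O; print(n,"x=-13:",q@Y,q[2])
for n,p in dict(postL=(133,590),postLout=(30,200)).items():
    q=onplane(w,un(*p),O-.003*X,X)-O; print(n,"x=-3:",q@Y,q[2])
E
```

```text
midLledge x=0: 0.060918683396851296 0.12139599687126043
lowLledge x=0: 0.05840463950821623 0.06501872936723554
midRledge x=0: -0.06992085262059972 0.12031166872572402
lowRledge x=0: -0.07042899548338416 0.059390964552463205
midLtip x=-13: 0.06778530115615487 0.10913824215689402
lowLtip x=-13: 0.06826012657936024 0.04548285471564467
midRtip x=-13: -0.06830347922623757 0.10838703883879422
midRtipo x=-13: -0.08454118609316043 0.11042557278584736
midLtipo x=-13: 0.08390412486860692 0.10886848022678722
lowLtipo x=-13: 0.08486016297094201 0.04499027919802723
midLlip x=-13: 0.07064610162555662 0.134221649050102
midLlipo x=-13: 0.08809250118384433 0.13152393708523266
lowLlipo x=-13: 0.08808094868161767 0.06752306014931464
lowLlip x=-13: 0.07111692620776804 0.07101056937071523
postL x=-3: 0.10685933155960885 0.011284310305132161
postLout x=-3: 0.10911104161895434 0.1572007150648438
```

The flare tips check out: low tip at 45.5 mm (expected 45), symmetric at ±68 mm. The middle ledge is therefore 113.7 mm high. The low pair has only 59 mm of headroom (< 70 mm) and the middle pair has 108 mm, so I'll use the middle pair. Tilting back down and moving to the grip plate.

```bash
python3 -m pendant '[{"dx":0,"dy":0,"dz":0,"rx":-6,"ry":0,"rz":0,"hand":0.05},{"dx":0,"dy":0,"dz":0,"rx":-6,"ry":0,"rz":0,"hand":0.05},{"dx":0,"dy":0,"dz":0,"rx":-6,"ry":0,"rz":0,"hand":0.05},{"dx":0,"dy":0,"dz":0,"rx":-6,"ry":0,"rz":0,"hand":0.05},{"dx":0,"dy":0,"dz":0,"rx":-6,"ry":0,"rz":0,"hand":0.05},{"dx":0,"dy":0,"dz":0,"rx":-6,"ry":0,"rz":0,"hand":0.05},{"dx":0,"dy":0,"dz":0,"rx":-6,"ry":0,"rz":0,"hand":0.05},{"dx":0,"dy":0,"dz":0,"rx":-6,"ry":0,"rz":0,"hand":0.05},{"dx":0,"dy":0,"dz":0,"rx":-6,"ry":0,"rz":0,"hand":0.05},{"dx":0,"dy":0,"dz":0,"rx":-6,"ry":0,"rz":0,"hand":0.05},{"dx":0,"dy":0,"dz":0,"rx":0,"ry":0,"rz":0,"hand":0.05},{"dx":0,"dy":0,"dz":0,"rx":0,"ry":0,"rz":0,"hand":0.05}]'
python3 - <<'E'
from geo import *
t=cam("top")
for p in [(36,88),(47,88),(55,228),(44,232),(41,160),(45,160)]: print(p,onz(t,(120+(p[0]+.5)/3.8-.5,185+(p[1]+.5)/3.8-.5),.038))
to([.4849,.3886,.12])
M=rot(manip.get_state()["ee_rot"]); print("yaw y",np.degrees(np.arctan2(M[1,1],M[0,1])))
E
```

```text
clock: 4.6
position: [0.5677, 0.1324, 0.1949]
ee_rot: [0.0, -0.05, 0.999, -0.001]
contact_force: [0.5, 0.5, 0.3]
width: 0.0499
gripper_force: 0.0
(36, 88) [0.5339 0.3962 0.038 ]
(47, 88) [0.5339 0.3882 0.038 ]
(55, 228) [0.4335 0.3793 0.038 ]
(44, 232) [0.4306 0.3871 0.038 ]
(41, 160) [0.482  0.3909 0.038 ]
(45, 160) [0.482 0.388 0.038]
pos [0.5674 0.1334 0.1945] axes [[-0.9948, -0.1019, -0.0002], [-0.1019, 0.9948, -0.0011], [0.0003, -0.0011, -1.0]]
tool shift [0.0561 0.2624 0.0742]
yaw y 95.85050586610527
```

```bash
python3 -m pendant '[{"dx":0.0057,"dy":0.0262,"dz":0.009,"rx":0,"ry":0,"rz":0,"hand":0.05},{"dx":0.0057,"dy":0.0262,"dz":0.009,"rx":0,"ry":0,"rz":0,"hand":0.05},{"dx":0.0057,"dy":0.0262,"dz":0.009,"rx":0,"ry":0,"rz":0,"hand":0.05},{"dx":0.0057,"dy":0.0262,"dz":0.009,"rx":0,"ry":0,"rz":0,"hand":0.05},{"dx":0.0057,"dy":0.0262,"dz":0.009,"rx":0,"ry":0,"rz":0,"hand":0.05},{"dx":0.0057,"dy":0.0262,"dz":0.009,"rx":0,"ry":0,"rz":0,"hand":0.05},{"dx":0.0057,"dy":0.0262,"dz":0.009,"rx":0,"ry":0,"rz":0,"hand":0.05},{"dx":0.0057,"dy":0.0262,"dz":0.009,"rx":0,"ry":0,"rz":0,"hand":0.05},{"dx":0.0057,"dy":0.0262,"dz":0.009,"rx":0,"ry":0,"rz":0,"hand":0.05},{"dx":0.0057,"dy":0.0262,"dz":0.009,"rx":0,"ry":0,"rz":0,"hand":0.05},{"dx":0,"dy":0,"dz":0,"rx":0,"ry":0,"rz":0,"hand":0.05},{"dx":0,"dy":0,"dz":0,"rx":0,"ry":0,"rz":0,"hand":0.05}]'
python3 - <<'E'
from geo import *
to([.484,.389,.008])
w=cam("wrist"); cv2.imwrite("pics/w3.png",w["frame"][...,::-1]); np.savez("w3.npz",**w)
E
```

```text
clock: 5.65
position: [0.4815, 0.3906, 0.103]
ee_rot: [-0.001, -0.054, 0.999, -0.001]
contact_force: [0.8, 0.3, -0.3]
width: 0.0501
gripper_force: 0.0
pos [0.4815 0.3906 0.103 ] axes [[-0.9941, -0.1083, 0.0016], [-0.1083, 0.9941, -0.002], [-0.0014, -0.0021, -1.0]]
tool shift [-0.0025 -0.0017  0.095 ]
```

View pics/w3.png

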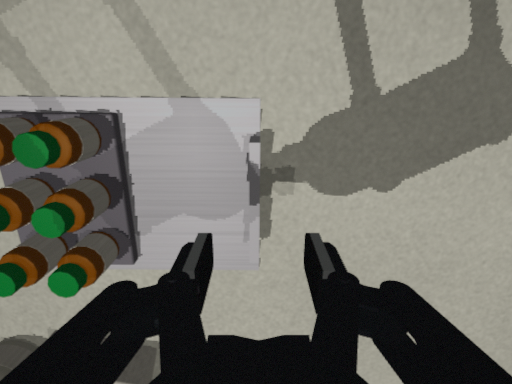

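The wrist view shows the tray's rear edge running (261,97)–(259.5,268), nearly square to the fingers, with the grip plate at px 247–260 midway between them. One check on the corners before going down.

Run:
```python
from geo import *
w={k:v for k,v in np.load('w3.npz').items()}
a=onz(w,(261,97),.004);b=onz(w,(259.5,268),.004);print(a,b,np.linalg.norm(a-b),(a+b)/2)
d=(b-a)/np.linalg.norm(b-a); n=np.array([d[1],-d[0],0]); 
print("tray yaw",np.degrees(np.arctan2(n[1],n[0])),"grip",(a+b)/2+n*.004,(a+b)/2-n*.004)
```

```text
[0.4049 0.3851 0.004 ] [0.5628 0.4015 0.004 ] 0.15877882898884202 [0.4839 0.3933 0.004 ]
tray yaw -84.07782962496563 grip [0.4843 0.3893 0.004 ] [0.4834 0.3973 0.004 ]
```

```bash
python3 -m pendant '[{"dx":-0.003,"dy":-0.0015,"dz":0.012,"rx":0,"ry":0,"rz":0,"hand":0.05},{"dx":0,"dy":0,"dz":0.015,"rx":0,"ry":0,"rz":0,"hand":0.05},{"dx":0,"dy":0,"dz":0.015,"rx":0,"ry":0,"rz":0,"hand":0.05},{"dx":0,"dy":0,"dz":0.015,"rx":0,"ry":0,"rz":0,"hand":0.05},{"dx":0,"dy":0,"dz":0.015,"rx":0,"ry":0,"rz":0,"hand":0.05},{"dx":0,"dy":0,"dz":0.012,"rx":0,"ry":0,"rz":0,"hand":0.05},{"dx":0,"dy":0,"dz":0.008,"rx":0,"ry":0,"rz":0,"hand":0.05},{"dx":0,"dy":0,"dz":0.003,"rx":0,"ry":0,"rz":0,"hand":0.05},{"dx":0,"dy":0,"dz":0,"rx":0,"ry":0,"rz":0,"hand":0.05},{"dx":0,"dy":0,"dz":0,"rx":0,"ry":0,"rz":0,"hand":0.05}]'
python3 -m pendant '[{"dx":0,"dy":0,"dz":0,"rx":0,"ry":0,"rz":0,"hand":0},{"dx":0,"dy":0,"dz":0,"rx":0,"ry":0,"rz":0,"hand":0},{"dx":0,"dy":0,"dz":0,"rx":0,"ry":0,"rz":0,"hand":0},{"dx":0,"dy":0,"dz":0,"rx":0,"ry":0,"rz":0,"hand":0},{"dx":0,"dy":0,"dz":0,"rx":0,"ry":0,"rz":0,"hand":0},{"dx":0,"dy":0,"dz":0,"rx":0,"ry":0,"rz":0,"hand":0},{"dx":0,"dy":0,"dz":0,"rx":0,"ry":0,"rz":0,"hand":0},{"dx":0,"dy":0,"dz":0,"rx":0,"ry":0,"rz":0,"hand":0}]' 100
```

```text
clock: 6.53
position: [0.4876, 0.3866, 0.0096]
ee_rot: [0.0, -0.051, 0.999, 0.0]
contact_force: [-1.3, 0.4, 1.0]
width: 0.0499
gripper_force: 0.0
clock: 7.2
position: [0.4874, 0.3872, 0.0102]
ee_rot: [0.001, -0.051, 0.999, 0.0]
contact_force: [-2.0, 0.8, 5.0]
width: 0.0066
gripper_force: 98.4
```

```bash
python3 -m pendant '[{"dx":0,"dy":0,"dz":-0.003,"rx":0,"ry":0,"rz":0,"hand":0},{"dx":0,"dy":0,"dz":-0.006,"rx":0,"ry":0,"rz":0,"hand":0},{"dx":0,"dy":0,"dz":-0.01,"rx":0,"ry":0,"rz":0,"hand":0},{"dx":0,"dy":0,"dz":-0.012,"rx":0,"ry":0,"rz":0,"hand":0},{"dx":0,"dy":0,"dz":-0.014,"rx":0,"ry":0,"rz":0,"hand":0},{"dx":0,"dy":0,"dz":-0.014,"rx":0,"ry":0,"rz":0,"hand":0},{"dx":0,"dy":0,"dz":-0.014,"rx":0,"ry":0,"rz":0,"hand":0},{"dx":0,"dy":0,"dz":-0.014,"rx":0,"ry":0,"rz":0,"hand":0},{"dx":0,"dy":0,"dz":-0.014,"rx":0,"ry":0,"rz":0,"hand":0},{"dx":0,"dy":0,"dz":-0.012,"rx":0,"ry":0,"rz":0,"hand":0},{"dx":0,"dy":0,"dz":-0.007,"rx":0,"ry":0,"rz":0,"hand":0},{"dx":0,"dy":0,"dz":0,"rx":0,"ry":0,"rz":0,"hand":0}]' 120
python3 -m pendant '[{"dx":0,"dy":0,"dz":0,"rx":0,"ry":0,"rz":3.9,"hand":0},{"dx":0,"dy":0,"dz":0,"rx":0,"ry":0,"rz":3.9,"hand":0},{"dx":0,"dy":0,"dz":0,"rx":0,"ry":0,"rz":3.9,"hand":0},{"dx":0,"dy":0,"dz":0,"rx":0,"ry":0,"rz":0,"hand":0},{"dx":0,"dy":0,"dz":0,"rx":0,"ry":0,"rz":0,"hand":0},{"dx":0,"dy":0,"dz":0,"rx":0,"ry":0,"rz":0,"hand":0}]'
python3 - <<'E'
from geo import *
s=manip.get_state(); print(s["moment"],s["qpos"])
to([.548,.3,.13])
w=cam("wrist"); sd=cam("side"); np.savez("w4.npz",**w); np.savez("s4.npz",**sd)
t=cam("top");np.savez("t4.npz",**t)
a=w["frame"][60:300,0:330,::-1]
a=cv2.resize(w["frame"][...,::-1][40:320,:400],None,fx=1.4,fy=1.4,interpolation=2)
b=cv2.resize(sd["frame"][220:384,180:380,::-1],None,fx=2.3,fy=2.3,interpolation=2)
print(a.shape,b.shape)
C=np.zeros((600,800,3),np.uint8); 
C[:392,:560]=a; C[:,:]=C
cv2.imwrite("pics/w4.png",a); cv2.imwrite("pics/s4.png",b)
E
```

```text
clock: 8.2
position: [0.4878, 0.3873, 0.1313]
ee_rot: [0.002, -0.051, 0.999, 0.001]
contact_force: [-0.1, 0.3, -4.1]
width: 0.0061
gripper_force: 117.4
clock: 8.7
position: [0.4868, 0.3866, 0.1288]
ee_rot: [-0.0, 0.05, 0.999, -0.0]
contact_force: [0.4, -0.4, -3.6]
width: 0.0058
gripper_force: 117.4
[ 0.4043 -0.0208 -0.0073] [ 0.5593  0.4149  1.5565  0.      1.171  -0.9112]
pos [0.4868 0.3866 0.1288] axes [[-0.995, 0.1001, 0.0006], [0.1001, 0.995, -0.0004], [-0.0006, -0.0004, -1.0]]
tool shift [-0.0695 -0.08   -0.0013]
(392, 560, 3) (377, 460, 3)
```

View pics/w4.png

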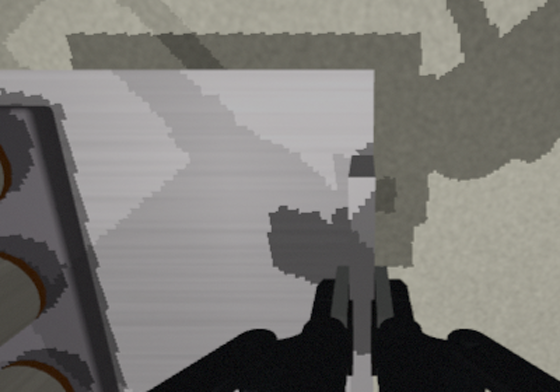

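The tray is held, its rear corner at full px (267,90) and its rear edge straight along the tool. Next I triangulate the green caps from top and side to get the carried tray's pitch, height and lateral offset.

```bash
cat >> geo.py <<'E'
def caps(i):
    h=cv2.cvtColor(cv2.medianBlur(i["frame"],3),cv2.COLOR_RGB2HSV)
    g=((h[...,0]>40)&(h[...,0]<90)&(h[...,1]>100)&(h[...,2]>25)).astype(np.uint8)
    n,_,st,ce=cv2.connectedComponentsWithStats(g)
    return ce[1:][st[1:,4]>15]
def P34(i):
    K=np.array([[i["fx"],0,i["cx"]],[0,i["fy"],i["cy"]],[0,0,1.]]); F=np.diag([1,-1,-1.]); Rt=F@i["A"].T
    return K@np.c_[Rt,-Rt@i["P"]]
def tri(a,b,ua,ub):
    x=cv2.triangulatePoints(P34(a),P34(b),np.array(ua).T.astype(float),np.array(ub).T.astype(float)); return (x[:3]/x[3]).T
def traycaps(t,s):
    a=caps(t); b=caps(s); print(len(a),len(b))
    z=manip.get_state()["position"][2]+.06
    A=np.array([onz(t,p,z) for p in a]); B=np.array([onz(s,p,z) for p in b])
    from scipy.spatial.distance import cdist
    D=cdist(A,B); ua=[];ub=[]
    for k in range(len(A)):
        j=D[k].argmin()
        if D[k,j]<.022 and D[:,j].argmin()==k: ua.append(a[k]);ub.append(b[j])
    return tri(t,s,ua,ub)
E
python3 - <<'E'
from geo import *
from numpy.linalg import lstsq
t={k:v for k,v in np.load('t4.npz').items()};s={k:v for k,v in np.load('s4.npz').items()}
x=traycaps(t,s); print(x)
c=x.mean(0); w=x-c; print(c, "pitch slope dz/dx along X, roll", lstsq(np.c_[w@X,w@Y],w[:,2],rcond=None)[0])
# per-column direction
st=manip.get_state(); M=rot(st["ee_rot"]); q=(x-st["position"])@M; print(q)
E
```

```text
9 3
[[0.5225 0.2463 0.187 ]
 [0.4226 0.2588 0.1727]]
[0.4725 0.2526 0.1798] pitch slope dz/dx along X, roll [0.0034 0.1423]
[[-0.0495 -0.1361 -0.0579]
 [ 0.0511 -0.1337 -0.0435]]
```

Only two caps were visible in both views here. I'll carry the tray to a spot in front of the mouth (lead about 40 mm before it) and re-measure there.

```bash
python3 -m pendant '[{"dx":-0.007,"dy":-0.008,"dz":0,"rx":0,"ry":0,"rz":0,"hand":0},{"dx":-0.013,"dy":-0.0165,"dz":0,"rx":0,"ry":0,"rz":0,"hand":0},{"dx":-0.013,"dy":-0.0165,"dz":0,"rx":0,"ry":0,"rz":0,"hand":0},{"dx":-0.013,"dy":-0.0165,"dz":0,"rx":0,"ry":0,"rz":0,"hand":0},{"dx":-0.013,"dy":-0.0165,"dz":0,"rx":0,"ry":0,"rz":0,"hand":0},{"dx":-0.013,"dy":-0.0165,"dz":0,"rx":0,"ry":0,"rz":0,"hand":0},{"dx":-0.013,"dy":-0.0165,"dz":0,"rx":0,"ry":0,"rz":0,"hand":0},{"dx":-0.013,"dy":-0.0165,"dz":0,"rx":0,"ry":0,"rz":0,"hand":0},{"dx":-0.006,"dy":-0.0085,"dz":0,"rx":0,"ry":0,"rz":0,"hand":0},{"dx":0,"dy":0,"dz":0,"rx":0,"ry":0,"rz":0,"hand":0},{"dx":0,"dy":0,"dz":0,"rx":0,"ry":0,"rz":0,"hand":0},{"dx":0,"dy":0,"dz":0,"rx":0,"ry":0,"rz":0,"hand":0}]'
python3 - <<'E'
from geo import *
to([.5769,.2444,.126])
t=cam("top");s=cam("side"); np.savez("t5.npz",**t); np.savez("s5.npz",**s)
x=traycaps(t,s); 
if len(x): print(x, (x-O)@np.c_[X,Y,[0,0,1]])
M=rot(manip.get_state()["ee_rot"]); P=np.array(manip.get_state()["position"])
pt=P+M@np.array([0,-.16,0]); u=proj(t,pt); v=proj(s,pt); print(u,v)
A=cv2.resize(t["frame"][170:270,200:330,::-1],None,fx=4,fy=4,interpolation=2)
u0,v0=[max(0,int(k)) for k in (v[0]-70,v[1]-60)]; print(u0,v0)
B=cv2.resize(s["frame"][v0:v0+100,u0:u0+70,::-1],None,fx=4,fy=4,interpolation=2); 
H=max(A.shape[0],B.shape[0]); C=np.zeros((H,A.shape[1]+B.shape[1],3),np.uint8);C[:A.shape[0],:A.shape[1]]=A;C[:B.shape[0],A.shape[1]:]=B
cv2.imwrite("pics/c5.png",C); print(C.shape)
E
```

```text
clock: 9.85
position: [0.5763, 0.2455, 0.1292]
ee_rot: [-0.001, 0.051, 0.999, 0.0]
contact_force: [-0.4, 0.2, -2.8]
width: 0.0059
gripper_force: 117.5
pos [0.5763 0.2455 0.1292] axes [[-0.9948, 0.1015, 0.0011], [0.1015, 0.9948, 0.0008], [-0.001, 0.0009, -1.0]]
tool shift [-0.0007 -0.0011  0.0032]
11 4
[[0.5122 0.1148 0.1869]
 [0.5078 0.069  0.1851]] [[-0.1205 -0.0483  0.1869]
 [-0.0745 -0.0481  0.1851]]
[240.598  195.0003] [247.492  212.8854]
177 152
(400, 800, 3)
```

View pics/c5.png

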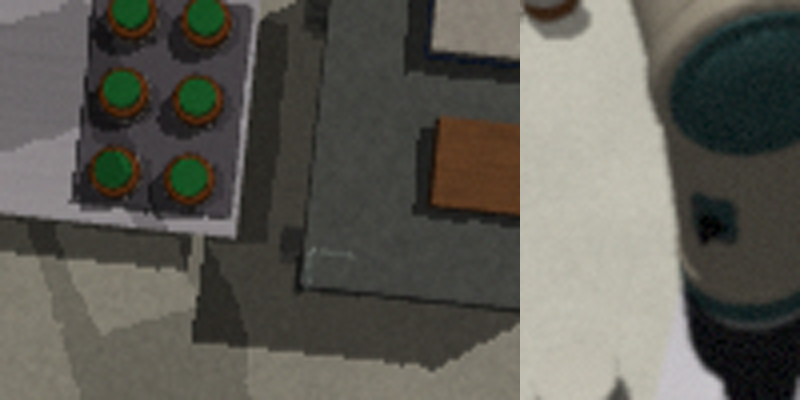

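The top view shows the tray square to the rack, with its leading edge at px (263,170)–(259,229). Cap triangulation gives a lateral offset of about 0 and an underside near 0.116 m at the bottles. I'll check sag from the tray edges in the saved wrist image.

Run:
```python
from geo import *
from scipy.optimize import least_squares
w={k:v for k,v in np.load('w4.npz').items()}
g=cv2.GaussianBlur(cv2.cvtColor(w["frame"],cv2.COLOR_RGB2GRAY),(0,0),1).astype(float)
top=[];
for c in range(5,245,6):
    col=np.abs(np.diff(g[82:98,c])); top.append((c,82+.5+(col*np.arange(15)).sum()/col.sum() if 0 else 82.5+col.argmax()))
rear=[]
for r in range(95,140,3):
    row=np.abs(np.diff(g[r,259:276])); rear.append((259.5+row.argmax(),r))
print(np.polyfit(*np.array(top).T,1),[p[1] for p in top][::5]); print([p[0] for p in rear])
m=w["mount"]; K=lambda X:(lambda c:np.array([w["cx"]-w["fx"]*c[0]/c[2],w["cy"]+w["fy"]*c[1]/c[2]]))(m[:3,:3].T@(X-m[:3,3]))
# tool frame: tray fwd=-y, tray left(y, world +x side)=-x, up=-z ; far edge seen is which sign?
for sg in(1,-1):
  def pt(p,a,b,c):  # p: off x, off z(underside below TCP), yaw, pitch(sag>0 nose down)
    ox,oz,yaw,pit=p; oy=0
    v=np.array([a+.106,b,c]); Rr=R.from_euler("zy",[yaw,pit]).as_matrix(); v=Rr@v
    return np.array([ox-sg*0-v[1],-v[0],oz-v[2]])
  def res(p):
    r=[]
    A,B=K(pt(p,-.110,sg*.08,.004)),K(pt(p,0.02,sg*.08,.004)); n=np.array([-(B-A)[1],(B-A)[0]])/np.linalg.norm(B-A)
    r+=list((np.array(top)-A)@n)
    A,B=K(pt(p,-.110,sg*.08,.004)),K(pt(p,-.110,sg*.05,.004)); n=np.array([-(B-A)[1],(B-A)[0]])/np.linalg.norm(B-A)
    r+=list((np.array(rear)-A)@n)
    return np.r_[r,(p[0]-0.003)/.0015,(p[1]-.009)/.002*1]
  o=least_squares(res,[0.003,.009,0,0]); print(sg,o.x,o.cost, np.degrees(o.x[2:]))
```

```text
[ 0.0023 89.0408] [np.float64(89.5), np.float64(92.5), np.float64(89.5), np.float64(89.5), np.float64(89.5), np.float64(89.5), np.float64(89.5), np.float64(89.5)]
[np.float64(266.5), np.float64(266.5), np.float64(266.5), np.float64(266.5), np.float64(266.5), np.float64(266.5), np.float64(266.5), np.float64(266.5), np.float64(266.5), np.float64(266.5), np.float64(266.5), np.float64(266.5), np.float64(266.5), np.float64(266.5), np.float64(266.5)]
1 [ 0.16    0.0085 -0.0136 -1.1365] 5589.468557576986 [ -0.7779 -65.1158]
-1 [ 0.0017  0.009   0.0013 -0.3436] 56.824694026369805 [  0.0745 -19.6854]
```

That fit tells me nothing about pitch, because the edge lies straight below the camera. The triangulated height is centred in the flare window (underside 0.109–0.124 m), so I'll enter slowly and watch the forces.

```bash
python3 -m pendant '[{"dx":-0.0007,"dy":-0.004,"dz":0,"rx":0,"ry":0,"rz":0,"hand":0},{"dx":0,"dy":-0.005,"dz":0,"rx":0,"ry":0,"rz":0,"hand":0},{"dx":0,"dy":-0.005,"dz":0,"rx":0,"ry":0,"rz":0,"hand":0},{"dx":0,"dy":-0.005,"dz":0,"rx":0,"ry":0,"rz":0,"hand":0},{"dx":0,"dy":-0.005,"dz":0,"rx":0,"ry":0,"rz":0,"hand":0},{"dx":0,"dy":-0.004,"dz":0,"rx":0,"ry":0,"rz":0,"hand":0},{"dx":0,"dy":-0.003,"dz":0,"rx":0,"ry":0,"rz":0,"hand":0},{"dx":0,"dy":0,"dz":0,"rx":0,"ry":0,"rz":0,"hand":0}]'
python3 -m pendant '[{"dx":0,"dy":-0.002,"dz":0,"rx":0,"ry":0,"rz":0,"hand":0},{"dx":0,"dy":-0.002,"dz":0,"rx":0,"ry":0,"rz":0,"hand":0},{"dx":0,"dy":-0.002,"dz":0,"rx":0,"ry":0,"rz":0,"hand":0},{"dx":0,"dy":0,"dz":0,"rx":0,"ry":0,"rz":0,"hand":0}]'
python3 -c "
from geo import *
s=manip.get_state();print(s['moment'],(s['position']-O)@X+.216,(s['position']-O)@Y)
to(O-.21*X+.0029*Y+[0,0,.126])
t=cam('top');s=cam('side');x=traycaps(t,s)
print((x-O)@np.c_[X,Y,[0,0,1]]); print(caps(s)); print(caps(t))"
```

```text
clock: 10.62
position: [0.5745, 0.2131, 0.1293]
ee_rot: [-0.0, 0.051, 0.999, -0.0]
contact_force: [0.5, -0.1, -3.0]
width: 0.0058
gripper_force: 117.6
clock: 10.95
position: [0.5739, 0.2076, 0.1292]
ee_rot: [-0.0, 0.051, 0.999, -0.0]
contact_force: [-0.5, -0.3, -1.9]
width: 0.006
gripper_force: 117.6
[ 0.4318 -0.063  -0.0247] -0.003128736543940913 0.0036800990134052206
pos [0.5739 0.2076 0.1292] axes [[-0.9948, 0.1017, 0.0001], [0.1017, 0.9948, -0.0002], [-0.0002, -0.0002, -1.0]]
tool shift [ 0.0008 -0.0091  0.0032]
14 6
[[-0.0832 -0.0467  0.1871]
 [-0.0373 -0.0468  0.1854]]
[[254.3125 146.125 ]
 [246.875  147.0625]
 [238.4821 159.9643]
 [268.5    183.0172]
 [267.     195.7288]
 [506.2632 259.8421]]
[[193.5294 154.7647]
 [194.875  162.375 ]
 [247.9571 172.9429]
 [266.6061 174.7424]
 [190.     176.8095]
 [137.4545 189.0455]
 [245.6154 192.8923]
 [264.4478 194.806 ]
 [243.2656 212.875 ]
 [262.2    214.8923]
 [200.24   226.04  ]
 [145.3333 240.4444]
 [173.2018 359.4386]
 [151.6842 367.0526]]
```

Run:
```python
from geo import *
import geo
t=cam("top");s=cam("side")
t["frame"]=cv2.imread("pics/top0.png")[...,::-1].copy();s["frame"]=cv2.imread("pics/side0.png")[...,::-1].copy()
class F: pass
a=caps(t);b=caps(s);A=np.array([onz(t,p,.07) for p in a]);B=np.array([onz(s,p,.07) for p in b])
ua,ub=[],[]
for i,p in enumerate(A):
    d=np.linalg.norm(B-p,axis=1)
    if d.min()<.02: ua.append(a[i]);ub.append(b[d.argmin()])
print(tri(t,s,ua,ub))
```

```text
[[0.5484 0.2577 0.0699]
 [0.553  0.2126 0.0688]
 [0.5046 0.2069 0.0684]
 [0.4999 0.2531 0.0692]
 [0.4555 0.2021 0.0679]
 [0.4511 0.2481 0.0701]]
```

The counter reference shows a similar bias, so the tray is essentially level with its underside at about 0.117–0.118 m. I'll lower it 2 mm and continue in.

```bash
python3 -m pendant '[{"dx":0.0007,"dy":0,"dz":0.002,"rx":0,"ry":0,"rz":0,"hand":0},{"dx":0,"dy":-0.003,"dz":0,"rx":0,"ry":0,"rz":0,"hand":0},{"dx":0,"dy":-0.003,"dz":0,"rx":0,"ry":0,"rz":0,"hand":0},{"dx":0,"dy":-0.003,"dz":0,"rx":0,"ry":0,"rz":0,"hand":0},{"dx":0,"dy":0,"dz":0,"rx":0,"ry":0,"rz":0,"hand":0}]'
python3 -m pendant '[{"dx":0,"dy":-0.003,"dz":0,"rx":0,"ry":0,"rz":0,"hand":0},{"dx":0,"dy":-0.003,"dz":0,"rx":0,"ry":0,"rz":0,"hand":0},{"dx":0,"dy":-0.003,"dz":0,"rx":0,"ry":0,"rz":0,"hand":0},{"dx":0,"dy":-0.003,"dz":0,"rx":0,"ry":0,"rz":0,"hand":0},{"dx":0,"dy":-0.003,"dz":0,"rx":0,"ry":0,"rz":0,"hand":0},{"dx":0,"dy":0,"dz":0,"rx":0,"ry":0,"rz":0,"hand":0}]'
python3 -c "
from geo import *
s=manip.get_state();print(s['moment'],(s['position']-O)@X+.216,(s['position']-O)@Y)"
```

```text
clock: 11.57
position: [0.5723, 0.1983, 0.1273]
ee_rot: [-0.0, 0.051, 0.999, -0.0]
contact_force: [0.4, 0.2, -2.9]
width: 0.0058
gripper_force: 117.7
clock: 12.07
position: [0.5708, 0.1834, 0.1273]
ee_rot: [-0.0, 0.051, 0.999, -0.0]
contact_force: [0.4, 0.9, -4.3]
width: 0.006
gripper_force: 117.7
[ 0.429  -0.0508  0.0159] 0.02125789754077531 0.0029887703558962447
```

No contact forces with the lead 21 mm in. I'll go on to about 80 mm in.

```bash
python3 -m pendant '[{"dx":0,"dy":-0.004,"dz":0,"rx":0,"ry":0,"rz":0,"hand":0},{"dx":0,"dy":-0.004,"dz":0,"rx":0,"ry":0,"rz":0,"hand":0},{"dx":0,"dy":-0.004,"dz":0,"rx":0,"ry":0,"rz":0,"hand":0},{"dx":0,"dy":-0.004,"dz":0,"rx":0,"ry":0,"rz":0,"hand":0},{"dx":0,"dy":-0.004,"dz":0,"rx":0,"ry":0,"rz":0,"hand":0},{"dx":0,"dy":-0.004,"dz":0,"rx":0,"ry":0,"rz":0,"hand":0},{"dx":0,"dy":-0.004,"dz":0,"rx":0,"ry":0,"rz":0,"hand":0},{"dx":0,"dy":0,"dz":0,"rx":0,"ry":0,"rz":0,"hand":0}]'
python3 -m pendant '[{"dx":0,"dy":-0.004,"dz":0,"rx":0,"ry":0,"rz":0,"hand":0},{"dx":0,"dy":-0.004,"dz":0,"rx":0,"ry":0,"rz":0,"hand":0},{"dx":0,"dy":-0.004,"dz":0,"rx":0,"ry":0,"rz":0,"hand":0},{"dx":0,"dy":-0.004,"dz":0,"rx":0,"ry":0,"rz":0,"hand":0},{"dx":0,"dy":-0.004,"dz":0,"rx":0,"ry":0,"rz":0,"hand":0},{"dx":0,"dy":-0.004,"dz":0,"rx":0,"ry":0,"rz":0,"hand":0},{"dx":0,"dy":-0.004,"dz":0,"rx":0,"ry":0,"rz":0,"hand":0},{"dx":0,"dy":-0.004,"dz":0,"rx":0,"ry":0,"rz":0,"hand":0},{"dx":0,"dy":0,"dz":0,"rx":0,"ry":0,"rz":0,"hand":0}]'
python3 -c "
from geo import *
s=manip.get_state();print(s['moment'],(s['position']-O)@X+.216,(s['position']-O)@Y)"
```

```text
clock: 12.73
position: [0.5679, 0.1554, 0.1273]
ee_rot: [-0.0, 0.051, 0.999, -0.0]
contact_force: [1.0, 0.4, -3.5]
width: 0.0059
gripper_force: 117.6
clock: 13.48
position: [0.5647, 0.1236, 0.1273]
ee_rot: [-0.0, 0.051, 0.999, -0.0]
contact_force: [-0.2, -0.3, -2.9]
width: 0.0061
gripper_force: 117.6
[ 0.4075 -0.0037  0.0475] 0.0814221485738798 0.0029847636973311577
```

```bash
for i in 1; do python3 -m pendant '[{"dx":0,"dy":0,"dz":0.0005,"rx":0,"ry":0,"rz":0,"hand":0},{"dx":0,"dy":0,"dz":0.0005,"rx":0,"ry":0,"rz":0,"hand":0},{"dx":0,"dy":0,"dz":0,"rx":0,"ry":0,"rz":0,"hand":0},{"dx":0,"dy":0,"dz":0,"rx":0,"ry":0,"rz":0,"hand":0}]'; python3 -c "
from geo import *
s=manip.get_state();print(s['moment'],s['contact_force'])"; done
python3 -m pendant '[{"dx":0,"dy":0,"dz":0.0005,"rx":0,"ry":0,"rz":0,"hand":0},{"dx":0,"dy":0,"dz":0,"rx":0,"ry":0,"rz":0,"hand":0},{"dx":0,"dy":0,"dz":0,"rx":0,"ry":0,"rz":0,"hand":0}]'; python3 -c "
from geo import *
s=manip.get_state();print(s['moment'],s['contact_force'])"
```

```text
clock: 13.82
position: [0.5648, 0.1246, 0.1262]
ee_rot: [0.0, 0.051, 0.999, 0.0]
contact_force: [-0.3, -0.5, -3.3]
width: 0.0058
gripper_force: 117.7
[ 0.3365 -0.0601 -0.0129] [-0.3306 -0.5332 -3.2946]
clock: 14.07
position: [0.5648, 0.1247, 0.1258]
ee_rot: [0.0, 0.051, 0.999, 0.0]
contact_force: [1.1, 0.2, -2.7]
width: 0.0059
gripper_force: 117.8
[ 0.3609 -0.0866  0.026 ] [ 1.1181  0.1762 -2.7216]
```

```bash
python3 -m pendant '[{"dx":0,"dy":0,"dz":0.0005,"rx":0,"ry":0,"rz":0,"hand":0},{"dx":0,"dy":0,"dz":0,"rx":0,"ry":0,"rz":0,"hand":0},{"dx":0,"dy":0,"dz":0,"rx":0,"ry":0,"rz":0,"hand":0}]'; python3 -c "
from geo import *
s=manip.get_state();print(s['moment'],s['contact_force'])"
python3 -m pendant '[{"dx":0,"dy":0,"dz":0.0005,"rx":0,"ry":0,"rz":0,"hand":0},{"dx":0,"dy":0,"dz":0,"rx":0,"ry":0,"rz":0,"hand":0},{"dx":0,"dy":0,"dz":0,"rx":0,"ry":0,"rz":0,"hand":0}]'; python3 -c "
from geo import *
s=manip.get_state();print(s['moment'],s['contact_force'])"
```

```text
clock: 14.32
position: [0.5648, 0.1246, 0.1254]
ee_rot: [0.0, 0.051, 0.999, 0.0]
contact_force: [0.9, 0.6, -2.7]
width: 0.006
gripper_force: 117.8
[ 0.3224 -0.0221 -0.015 ] [ 0.9064  0.6426 -2.6703]
clock: 14.57
position: [0.5649, 0.1246, 0.1249]
ee_rot: [0.0, 0.051, 0.999, 0.0]
contact_force: [0.4, 0.0, -1.9]
width: 0.006
gripper_force: 117.8
[ 0.2221 -0.01    0.0255] [ 0.4334  0.027  -1.8762]
```

The lead has touched the ledge gently: the moment fell from 0.41 to 0.22 at TCP z 0.125, so the tray is in the middle pair and nearly level. I'll slide on to about 113 mm in, then feel for the stop in 1.5 mm steps with a force check between the calls.

```bash
cat > chk.py <<'E'
from geo import *
s=manip.get_state(); f=np.array(s["contact_force"]); print("lead %.4f  Fx %.2f Fy %.2f Fz %.2f clk %.2f"%((s["position"]-O)@X+.216,f@X,f@Y,f[2],s["clock"]))
raise SystemExit(abs(f@X)>3.2)
E
python3 -m pendant '[{"dx":0,"dy":-0.004,"dz":-0.0003,"rx":0,"ry":0,"rz":0,"hand":0},{"dx":0,"dy":-0.004,"dz":0,"rx":0,"ry":0,"rz":0,"hand":0},{"dx":0,"dy":-0.004,"dz":0,"rx":0,"ry":0,"rz":0,"hand":0},{"dx":0,"dy":-0.004,"dz":0,"rx":0,"ry":0,"rz":0,"hand":0},{"dx":0,"dy":0,"dz":0,"rx":0,"ry":0,"rz":0,"hand":0}]' >/dev/null && python3 chk.py && python3 -m pendant '[{"dx":0,"dy":-0.004,"dz":0,"rx":0,"ry":0,"rz":0,"hand":0},{"dx":0,"dy":-0.004,"dz":0,"rx":0,"ry":0,"rz":0,"hand":0},{"dx":0,"dy":-0.004,"dz":0,"rx":0,"ry":0,"rz":0,"hand":0},{"dx":0,"dy":-0.004,"dz":0,"rx":0,"ry":0,"rz":0,"hand":0},{"dx":0,"dy":0,"dz":0,"rx":0,"ry":0,"rz":0,"hand":0}]' && python3 chk.py
```

```text
lead 0.0978  Fx 1.27 Fy -0.14 Fz -2.51 clk 14.98False
```

```bash
sed -i 's/abs(f@X)>3.2/int(abs(f@X)>3.2)/' chk.py
python3 -m pendant '[{"dx":0,"dy":-0.004,"dz":0,"rx":0,"ry":0,"rz":0,"hand":0},{"dx":0,"dy":-0.004,"dz":0,"rx":0,"ry":0,"rz":0,"hand":0},{"dx":0,"dy":-0.004,"dz":0,"rx":0,"ry":0,"rz":0,"hand":0},{"dx":0,"dy":-0.004,"dz":0,"rx":0,"ry":0,"rz":0,"hand":0},{"dx":0,"dy":0,"dz":0,"rx":0,"ry":0,"rz":0,"hand":0}]' >/dev/null && python3 chk.py && python3 -m pendant '[{"dx":0,"dy":-0.003,"dz":0,"rx":0,"ry":0,"rz":0,"hand":0},{"dx":0,"dy":-0.003,"dz":0,"rx":0,"ry":0,"rz":0,"hand":0},{"dx":0,"dy":-0.003,"dz":0,"rx":0,"ry":0,"rz":0,"hand":0},{"dx":0,"dy":-0.002,"dz":0,"rx":0,"ry":0,"rz":0,"hand":0},{"dx":0,"dy":0,"dz":0,"rx":0,"ry":0,"rz":0,"hand":0},{"dx":0,"dy":0,"dz":0,"rx":0,"ry":0,"rz":0,"hand":0}]' >/dev/null && python3 chk.py && python3 -m pendant '[{"dx":0,"dy":-0.0015,"dz":0,"rx":0,"ry":0,"rz":0,"hand":0},{"dx":0,"dy":0,"dz":0,"rx":0,"ry":0,"rz":0,"hand":0}]' >/dev/null && python3 chk.py && python3 -m pendant '[{"dx":0,"dy":-0.0015,"dz":0,"rx":0,"ry":0,"rz":0,"hand":0},{"dx":0,"dy":0,"dz":0,"rx":0,"ry":0,"rz":0,"hand":0}]' >/dev/null && python3 chk.py && python3 -m pendant '[{"dx":0,"dy":-0.0015,"dz":0,"rx":0,"ry":0,"rz":0,"hand":0},{"dx":0,"dy":0,"dz":0,"rx":0,"ry":0,"rz":0,"hand":0}]' >/dev/null && python3 chk.py && python3 -m pendant '[{"dx":0,"dy":-0.0015,"dz":0,"rx":0,"ry":0,"rz":0,"hand":0},{"dx":0,"dy":0,"dz":0,"rx":0,"ry":0,"rz":0,"hand":0}]' >/dev/null && python3 chk.py && python3 -m pendant '[{"dx":0,"dy":-0.0015,"dz":0,"rx":0,"ry":0,"rz":0,"hand":0},{"dx":0,"dy":0,"dz":0,"rx":0,"ry":0,"rz":0,"hand":0}]' >/dev/null && python3 chk.py; python3 -c "
from rig import manip;print(manip.get_state()['moment'])"
```

```text
lead 0.1136  Fx -0.01 Fy -0.30 Fz -1.93 clk 15.40
lead 0.1240  Fx 0.66 Fy 0.86 Fz -2.48 clk 15.90
lead 0.1251  Fx 0.24 Fy 1.30 Fz -2.32 clk 16.07
lead 0.1266  Fx -0.71 Fy -0.80 Fz -1.85 clk 16.23
lead 0.1282  Fx 0.14 Fy 0.22 Fz -1.89 clk 16.40
lead 0.1298  Fx -0.56 Fy -0.94 Fz -1.84 clk 16.57
lead 0.1313  Fx 0.08 Fy 0.33 Fz -2.41 clk 16.73
[ 0.1765687  -0.12877041  0.07730602]
```

```bash
python3 -m pendant '[{"dx":0,"dy":-0.001,"dz":0,"rx":0,"ry":0,"rz":0,"hand":0},{"dx":0,"dy":0,"dz":0,"rx":0,"ry":0,"rz":0,"hand":0}]' >/dev/null && python3 chk.py && python3 -m pendant '[{"dx":0,"dy":-0.001,"dz":0,"rx":0,"ry":0,"rz":0,"hand":0},{"dx":0,"dy":0,"dz":0,"rx":0,"ry":0,"rz":0,"hand":0}]' >/dev/null && python3 chk.py && python3 -m pendant '[{"dx":0,"dy":-0.001,"dz":0,"rx":0,"ry":0,"rz":0,"hand":0},{"dx":0,"dy":0,"dz":0,"rx":0,"ry":0,"rz":0,"hand":0}]' >/dev/null && python3 chk.py && python3 -m pendant '[{"dx":0,"dy":-0.001,"dz":0,"rx":0,"ry":0,"rz":0,"hand":0},{"dx":0,"dy":0,"dz":0,"rx":0,"ry":0,"rz":0,"hand":0}]' >/dev/null && python3 chk.py && python3 -m pendant '[{"dx":0,"dy":-0.001,"dz":0,"rx":0,"ry":0,"rz":0,"hand":0},{"dx":0,"dy":0,"dz":0,"rx":0,"ry":0,"rz":0,"hand":0}]' >/dev/null && python3 chk.py && python3 -m pendant '[{"dx":0,"dy":-0.001,"dz":0,"rx":0,"ry":0,"rz":0,"hand":0},{"dx":0,"dy":0,"dz":0,"rx":0,"ry":0,"rz":0,"hand":0}]' >/dev/null && python3 chk.py && python3 -m pendant '[{"dx":0,"dy":-0.001,"dz":0,"rx":0,"ry":0,"rz":0,"hand":0},{"dx":0,"dy":0,"dz":0,"rx":0,"ry":0,"rz":0,"hand":0}]' >/dev/null && python3 chk.py && python3 -m pendant '[{"dx":0,"dy":-0.001,"dz":0,"rx":0,"ry":0,"rz":0,"hand":0},{"dx":0,"dy":0,"dz":0,"rx":0,"ry":0,"rz":0,"hand":0}]' >/dev/null && python3 chk.py && python3 -m pendant '[{"dx":0,"dy":-0.001,"dz":0,"rx":0,"ry":0,"rz":0,"hand":0},{"dx":0,"dy":0,"dz":0,"rx":0,"ry":0,"rz":0,"hand":0}]' >/dev/null && python3 chk.py && python3 -m pendant '[{"dx":0,"dy":-0.001,"dz":0,"rx":0,"ry":0,"rz":0,"hand":0},{"dx":0,"dy":0,"dz":0,"rx":0,"ry":0,"rz":0,"hand":0}]' >/dev/null && python3 chk.py
```

```text
lead 0.1322  Fx -0.80 Fy -0.04 Fz -2.03 clk 16.90
lead 0.1332  Fx -0.10 Fy -0.93 Fz -1.68 clk 17.07
lead 0.1342  Fx 0.43 Fy 0.05 Fz -2.09 clk 17.23
lead 0.1352  Fx -0.07 Fy -0.46 Fz -1.59 clk 17.40
lead 0.1362  Fx 0.18 Fy -0.28 Fz -1.99 clk 17.57
lead 0.1372  Fx 0.44 Fy -0.20 Fz -2.66 clk 17.73
lead 0.1382  Fx -0.18 Fy 0.44 Fz -2.26 clk 17.90
lead 0.1392  Fx -0.78 Fy 0.07 Fz -0.77 clk 18.07
lead 0.1402  Fx -0.07 Fy -0.02 Fz -2.49 clk 18.23
lead 0.1412  Fx -0.40 Fy 0.82 Fz -1.55 clk 18.40
```

```bash
python3 -m pendant '[{"dx":0,"dy":-0.001,"dz":0,"rx":0,"ry":0,"rz":0,"hand":0},{"dx":0,"dy":0,"dz":0,"rx":0,"ry":0,"rz":0,"hand":0}]' >/dev/null && python3 chk.py && python3 -m pendant '[{"dx":0,"dy":-0.001,"dz":0,"rx":0,"ry":0,"rz":0,"hand":0},{"dx":0,"dy":0,"dz":0,"rx":0,"ry":0,"rz":0,"hand":0}]' >/dev/null && python3 chk.py && python3 -m pendant '[{"dx":0,"dy":-0.001,"dz":0,"rx":0,"ry":0,"rz":0,"hand":0},{"dx":0,"dy":0,"dz":0,"rx":0,"ry":0,"rz":0,"hand":0}]' >/dev/null && python3 chk.py && python3 -m pendant '[{"dx":0,"dy":-0.001,"dz":0,"rx":0,"ry":0,"rz":0,"hand":0},{"dx":0,"dy":0,"dz":0,"rx":0,"ry":0,"rz":0,"hand":0}]' >/dev/null && python3 chk.py && python3 -m pendant '[{"dx":0,"dy":-0.001,"dz":0,"rx":0,"ry":0,"rz":0,"hand":0},{"dx":0,"dy":0,"dz":0,"rx":0,"ry":0,"rz":0,"hand":0}]' >/dev/null && python3 chk.py && python3 -m pendant '[{"dx":0,"dy":-0.001,"dz":0,"rx":0,"ry":0,"rz":0,"hand":0},{"dx":0,"dy":0,"dz":0,"rx":0,"ry":0,"rz":0,"hand":0}]' >/dev/null && python3 chk.py && python3 -m pendant '[{"dx":0,"dy":-0.001,"dz":0,"rx":0,"ry":0,"rz":0,"hand":0},{"dx":0,"dy":0,"dz":0,"rx":0,"ry":0,"rz":0,"hand":0}]' >/dev/null && python3 chk.py && python3 -m pendant '[{"dx":0,"dy":-0.001,"dz":0,"rx":0,"ry":0,"rz":0,"hand":0},{"dx":0,"dy":0,"dz":0,"rx":0,"ry":0,"rz":0,"hand":0}]' >/dev/null && python3 chk.py && python3 -m pendant '[{"dx":0,"dy":-0.001,"dz":0,"rx":0,"ry":0,"rz":0,"hand":0},{"dx":0,"dy":0,"dz":0,"rx":0,"ry":0,"rz":0,"hand":0}]' >/dev/null && python3 chk.py && python3 -m pendant '[{"dx":0,"dy":-0.001,"dz":0,"rx":0,"ry":0,"rz":0,"hand":0},{"dx":0,"dy":0,"dz":0,"rx":0,"ry":0,"rz":0,"hand":0}]' >/dev/null && python3 chk.py
```

```text
lead 0.1422  Fx 0.07 Fy 0.65 Fz -2.04 clk 18.57
lead 0.1432  Fx -0.33 Fy -0.09 Fz -1.71 clk 18.73
lead 0.1442  Fx -0.41 Fy -0.03 Fz -1.37 clk 18.90
lead 0.1452  Fx -1.12 Fy 0.37 Fz -1.83 clk 19.07
lead 0.1462  Fx -0.55 Fy -0.23 Fz -1.84 clk 19.23
lead 0.1472  Fx -0.36 Fy -0.18 Fz -2.28 clk 19.40
lead 0.1482  Fx -0.33 Fy -0.39 Fz -2.19 clk 19.57
lead 0.1492  Fx -0.61 Fy -0.21 Fz -2.30 clk 19.73
lead 0.1502  Fx 0.94 Fy 0.14 Fz -1.29 clk 19.90
lead 0.1512  Fx 0.23 Fy 0.53 Fz -2.32 clk 20.07
```

```bash
python3 -m pendant '[{"dx":0,"dy":-0.001,"dz":0,"rx":0,"ry":0,"rz":0,"hand":0},{"dx":0,"dy":0,"dz":0,"rx":0,"ry":0,"rz":0,"hand":0}]' >/dev/null && python3 chk.py && python3 -m pendant '[{"dx":0,"dy":-0.001,"dz":0,"rx":0,"ry":0,"rz":0,"hand":0},{"dx":0,"dy":0,"dz":0,"rx":0,"ry":0,"rz":0,"hand":0}]' >/dev/null && python3 chk.py && python3 -m pendant '[{"dx":0,"dy":-0.001,"dz":0,"rx":0,"ry":0,"rz":0,"hand":0},{"dx":0,"dy":0,"dz":0,"rx":0,"ry":0,"rz":0,"hand":0}]' >/dev/null && python3 chk.py && python3 -m pendant '[{"dx":0,"dy":-0.001,"dz":0,"rx":0,"ry":0,"rz":0,"hand":0},{"dx":0,"dy":0,"dz":0,"rx":0,"ry":0,"rz":0,"hand":0}]' >/dev/null && python3 chk.py && python3 -m pendant '[{"dx":0,"dy":-0.001,"dz":0,"rx":0,"ry":0,"rz":0,"hand":0},{"dx":0,"dy":0,"dz":0,"rx":0,"ry":0,"rz":0,"hand":0}]' >/dev/null && python3 chk.py && python3 -m pendant '[{"dx":0,"dy":-0.001,"dz":0,"rx":0,"ry":0,"rz":0,"hand":0},{"dx":0,"dy":0,"dz":0,"rx":0,"ry":0,"rz":0,"hand":0}]' >/dev/null && python3 chk.py && python3 -m pendant '[{"dx":0,"dy":-0.001,"dz":0,"rx":0,"ry":0,"rz":0,"hand":0},{"dx":0,"dy":0,"dz":0,"rx":0,"ry":0,"rz":0,"hand":0}]' >/dev/null && python3 chk.py; python3 -c "
from rig import manip;s=manip.get_state();print(s['moment'],s['width'],s['position'])"
```

```text
lead 0.1522  Fx -0.39 Fy -0.30 Fz -2.08 clk 20.23
lead 0.1532  Fx -0.21 Fy -0.17 Fz -2.66 clk 20.40
lead 0.1542  Fx -0.80 Fy 0.66 Fz -0.94 clk 20.57
lead 0.1548  Fx -1.84 Fy 0.02 Fz -2.26 clk 20.73
lead 0.1548  Fx -5.20 Fy -0.20 Fz -1.35 clk 20.90
[ 0.81424856 -0.14311838  0.02067046] 0.005712843642430933 [0.55745163 0.05051833 0.12529152]
```

The stop is felt at lead 0.155 m with about 5 N. I'll lower the rear onto the ledge, then release in small openings.

```bash
python3 -m pendant '[{"dx":0,"dy":0,"dz":0.0005,"rx":0,"ry":0,"rz":0,"hand":0},{"dx":0,"dy":0,"dz":0.0003,"rx":0,"ry":0,"rz":0,"hand":0},{"dx":0,"dy":0,"dz":0,"rx":0,"ry":0,"rz":0,"hand":0}]' 40
python3 -m pendant '[{"dx":0,"dy":0,"dz":0,"rx":0,"ry":0,"rz":0,"hand":0.01},{"dx":0,"dy":0,"dz":0,"rx":0,"ry":0,"rz":0,"hand":0.02},{"dx":0,"dy":0,"dz":0,"rx":0,"ry":0,"rz":0,"hand":0.03},{"dx":0,"dy":0,"dz":0,"rx":0,"ry":0,"rz":0,"hand":0.04},{"dx":0,"dy":0,"dz":0,"rx":0,"ry":0,"rz":0,"hand":0.04},{"dx":0,"dy":0,"dz":0,"rx":0,"ry":0,"rz":0,"hand":0.04}]'
python3 -c "
from geo import *
s=manip.get_state();print(s['moment'])
w=cam('wrist');np.savez('w6.npz',**w);t=cam('top')
cv2.imwrite('pics/w6.png',w['frame'][...,::-1])"
```

```text
clock: 21.15
position: [0.5575, 0.0506, 0.1247]
ee_rot: [0.0, 0.051, 0.999, 0.001]
contact_force: [-0.1, 5.0, -0.5]
width: 0.0057
gripper_force: 118.4
clock: 21.65
position: [0.5547, 0.0505, 0.1185]
ee_rot: [-0.004, 0.051, 0.999, 0.001]
contact_force: [7.0, 2.6, -30.3]
width: 0.0396
gripper_force: 0.0
[ 2.0293 -0.7583  0.3353]
```

View pics/w6.png

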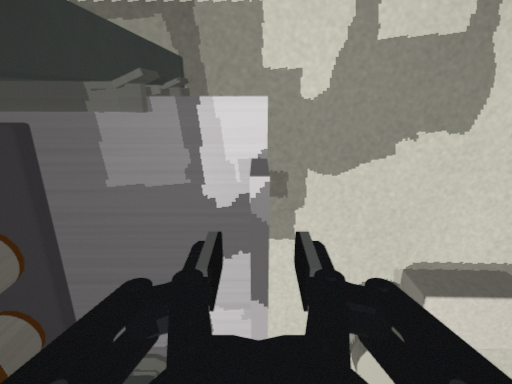

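The picture shows the tray in the rails with the fingers open and clear of the plate (px 250–268), but the force reading is odd. I'll take fresh readings.

```bash
python3 -c "
from geo import *
for k in range(2):
  s=manip.get_state();print(s['clock'],s['position'],s['contact_force'],s['moment'],s['qd'].round(3),s['effort'].round(1),s['qpos'].round(3))
  t=cam('top');sd=cam('side')
np.savez('s7.npz',**sd);np.savez('t7.npz',**t)
cv2.imwrite('pics/s7.png',np.hstack([sd['frame'][60:360,130:400,::-1],t['frame'][60:360,150:400,::-1]]))
"
```

```text
21.75 [0.5547 0.0505 0.1185] [  7.1814   2.9781 -30.586 ] [ 2.0241 -0.6857  0.355 ] [-0.001 -0.001 -0.002  0.     0.002 -0.   ] [ -1.6 -59.6 -28.4  -2.1   2.    0.4] [-0.036  0.339  1.71   0.003  1.1   -1.506]
21.85 [0.5546 0.0505 0.1185] [  6.6633   1.7593 -30.5436] [ 2.013  -0.7547  0.4143] [ 0.     0.     0.001 -0.001  0.001 -0.003] [ -1.5 -59.5 -28.4  -2.1   2.    0.4] [-0.036  0.339  1.71   0.003  1.101 -1.506]
```

View pics/s7.png

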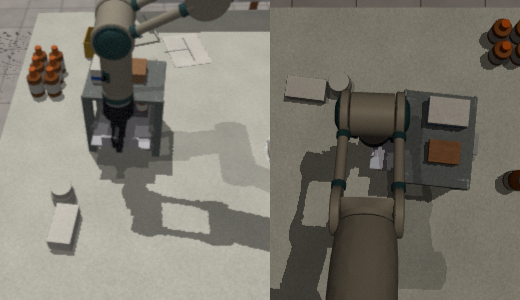

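The moment puts the 30 N at about 68 mm toward the rack from the tool. The spreading front knuckle is bearing up under the roof's front edge. Narrowing the opening should free it.

```bash
python3 -m pendant '[{"dx":0,"dy":0,"dz":0,"rx":0,"ry":0,"rz":0,"hand":0.034},{"dx":0,"dy":0,"dz":0,"rx":0,"ry":0,"rz":0,"hand":0.028},{"dx":0,"dy":0,"dz":0,"rx":0,"ry":0,"rz":0,"hand":0.023},{"dx":0,"dy":0,"dz":0,"rx":0,"ry":0,"rz":0,"hand":0.02},{"dx":0,"dy":0,"dz":0,"rx":0,"ry":0,"rz":0,"hand":0.02}]'; python3 chk.py; python3 -c "
from rig import manip;s=manip.get_state();print(s['moment'])"
```

```text
clock: 22.37
position: [0.556, 0.0491, 0.1234]
ee_rot: [-0.001, 0.051, 0.999, -0.0]
contact_force: [1.0, -1.4, -21.3]
width: 0.0199
gripper_force: 0.0
lead 0.1564  Fx 1.31 Fy 1.14 Fz -21.33 clk 22.37
[ 1.19386596 -0.19818205  0.03355975]
```

```bash
python3 -m pendant '[{"dx":0,"dy":0,"dz":0.001,"rx":0,"ry":0,"rz":0,"hand":0.02},{"dx":0,"dy":0.001,"dz":0.001,"rx":0,"ry":0,"rz":0,"hand":0.02},{"dx":0,"dy":0,"dz":0,"rx":0,"ry":0,"rz":0,"hand":0.02}]'; python3 chk.py; python3 -m pendant '[{"dx":0,"dy":0.0015,"dz":0,"rx":0,"ry":0,"rz":0,"hand":0.02},{"dx":0,"dy":0.0015,"dz":0,"rx":0,"ry":0,"rz":0,"hand":0.02},{"dx":0,"dy":0,"dz":0,"rx":0,"ry":0,"rz":0,"hand":0.02}]'; python3 chk.py; python3 -c "
from rig import manip;s=manip.get_state();print(s['moment'])"
```

```text
clock: 22.62
position: [0.5577, 0.0501, 0.1235]
ee_rot: [0.001, 0.051, 0.999, -0.0]
contact_force: [-0.6, -0.4, -9.8]
width: 0.0204
gripper_force: 0.0
lead 0.1553  Fx 0.51 Fy -0.60 Fz -9.81 clk 22.62
clock: 22.87
position: [0.5601, 0.0534, 0.1249]
ee_rot: [0.003, 0.051, 0.999, -0.0]
contact_force: [-0.1, -0.1, 0.2]
width: 0.0201
gripper_force: 0.0
lead 0.1517  Fx 0.08 Fy -0.14 Fz 0.24 clk 22.87
[-0.03524082 -0.04460645  0.02720946]
```

Free now, with zero force. Raising here could catch under the roof again, so I'll slide sideways off the 100 mm wide plate along tool x and then back out.

```bash
python3 -m pendant '[{"dx":0.003,"dy":0,"dz":0,"rx":0,"ry":0,"rz":0,"hand":0.02},{"dx":0.004,"dy":0,"dz":0,"rx":0,"ry":0,"rz":0,"hand":0.02},{"dx":0,"dy":0,"dz":0,"rx":0,"ry":0,"rz":0,"hand":0.02}]' >/dev/null; python3 chk.py && python3 -m pendant '[{"dx":0.006,"dy":0,"dz":0,"rx":0,"ry":0,"rz":0,"hand":0.02},{"dx":0.006,"dy":0,"dz":0,"rx":0,"ry":0,"rz":0,"hand":0.02},{"dx":0.006,"dy":0,"dz":0,"rx":0,"ry":0,"rz":0,"hand":0.02},{"dx":0,"dy":0,"dz":0,"rx":0,"ry":0,"rz":0,"hand":0.02}]' && python3 chk.py && python3 -c "
from geo import *
to(O-.0585*X+.0029*Y+[0,0,.125])"
```

```text
lead 0.1520  Fx 0.55 Fy -1.05 Fz -0.08 clk 23.12
clock: 23.45
position: [0.5306, 0.0561, 0.1221]
ee_rot: [-0.001, 0.051, 0.999, 0.0]
contact_force: [-0.5, -0.0, 0.5]
width: 0.0198
gripper_force: 0.0
lead 0.1520  Fx 0.09 Fy -0.48 Fz 0.51 clk 23.45
pos [0.5306 0.0561 0.1221] axes [[-0.9948, 0.1014, 0.002], [0.1014, 0.9948, -0.0001], [-0.002, 0.0002, -1.0]]
tool shift [-0.027  -0.0055 -0.003 ]
```

```bash
python3 -m pendant '[{"dx":0.007,"dy":0,"dz":0,"rx":0,"ry":0,"rz":0,"hand":0.02},{"dx":0.007,"dy":0,"dz":0,"rx":0,"ry":0,"rz":0,"hand":0.02},{"dx":0.007,"dy":0,"dz":0,"rx":0,"ry":0,"rz":0,"hand":0.02},{"dx":0.007,"dy":0,"dz":0,"rx":0,"ry":0,"rz":0,"hand":0.02},{"dx":0.007,"dy":0,"dz":0,"rx":0,"ry":0,"rz":0,"hand":0.02},{"dx":0.007,"dy":0,"dz":0,"rx":0,"ry":0,"rz":0,"hand":0.02},{"dx":0.004,"dy":0,"dz":0,"rx":0,"ry":0,"rz":0,"hand":0.02},{"dx":0,"dy":0,"dz":0,"rx":0,"ry":0,"rz":0,"hand":0.02}]' >/dev/null; python3 chk.py && python3 -m pendant '[{"dx":0,"dy":0.01,"dz":0,"rx":0,"ry":0,"rz":0,"hand":0.02},{"dx":0,"dy":0.015,"dz":0,"rx":0,"ry":0,"rz":0,"hand":0.02},{"dx":0,"dy":0.02,"dz":0,"rx":0,"ry":0,"rz":0,"hand":0.02},{"dx":0,"dy":0.025,"dz":0,"rx":0,"ry":0,"rz":0,"hand":0.02},{"dx":0,"dy":0.03,"dz":-0.01,"rx":0,"ry":0,"rz":0,"hand":0.02},{"dx":0,"dy":0.03,"dz":-0.02,"rx":0,"ry":0,"rz":0,"hand":0.02},{"dx":0,"dy":0.03,"dz":-0.02,"rx":0,"ry":0,"rz":0,"hand":0.02},{"dx":0,"dy":0.02,"dz":-0.02,"rx":0,"ry":0,"rz":0,"hand":0.02},{"dx":0,"dy":0,"dz":0,"rx":0,"ry":0,"rz":0,"hand":0.02}]'; python3 chk.py
python3 - <<'E'
from geo import *
t=cam("top");s=cam("side"); np.savez("t8.npz",**t); np.savez("s8.npz",**s)
z=.038+.1137
h=cv2.cvtColor(t["frame"],cv2.COLOR_RGB2HSV)
x0,y0=215,170
crop(t,200,140,380,260,4,"t8")
E
```

```text
lead 0.1519  Fx 0.34 Fy 0.96 Fz -0.70 clk 24.12
clock: 24.87
position: [0.5085, 0.2453, 0.1964]
ee_rot: [0.004, 0.049, 0.999, 0.003]
contact_force: [0.5, -0.4, 1.2]
width: 0.02
gripper_force: 0.0
lead -0.0340  Fx 0.35 Fy 0.57 Fz 1.17 clk 24.87
```

View pics/t8.png

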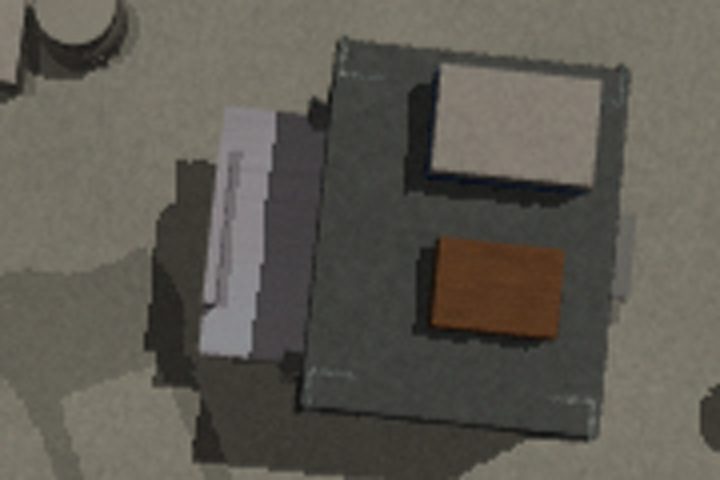

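I've now viewed more pictures than the allowed 10, so I'll view no more. From here I use numbers only: the tray's rear corners at crop (226,107) and (200,352), plus the stop plate behind the roof.

Run:
```python
from geo import *
t={k:v for k,v in np.load('t8.npz').items()}
c=lambda x,y:(200+(x+.5)/4-.5,140+(y+.5)/4-.5)
a,b=[onz(t,c(*p),.1177)-O for p in((226,107),(200,352))]
for q in(a,b): print(q@X,q@Y)
d=a-b; print("len",np.linalg.norm(d),"skew",np.arctan2(d@X,d@Y),"lead x",(a+b)@X/2+.22,"mid y",(a+b)@Y/2)
# plate top y-extent/top height check
# stop movement: compare region right of the roof between first and now
A=cv2.imread("pics/top0.png")[...,::-1].astype(float); B=t["frame"].astype(float)
for r in range(196,212,4):
  print([int(v) for v in A[r,349:364].mean(1)],[int(v) for v in B[r,349:364].mean(1)])
```

```text
-0.06621469143546668 0.08170297407519676
-0.0660368251092176 -0.07735918086412646
len 0.15906225438604624 skew -0.0011182185491041515 lead x 0.15387424172765785 mid y 0.0021718966055351493
[56, 57, 57, 58, 59, 74, 93, 92, 90, 92, 108, 108, 104, 103, 105] [61, 61, 61, 66, 67, 79, 97, 98, 98, 99, 114, 113, 111, 110, 113]
[56, 58, 61, 60, 64, 88, 93, 91, 91, 94, 107, 107, 104, 108, 106] [61, 64, 65, 64, 70, 97, 98, 97, 97, 99, 110, 115, 115, 118, 115]
[60, 60, 59, 59, 53, 91, 90, 91, 91, 102, 102, 110, 104, 102, 106] [65, 65, 65, 63, 60, 97, 96, 99, 95, 109, 107, 116, 110, 110, 114]
[57, 57, 59, 58, 66, 90, 91, 90, 90, 106, 103, 101, 105, 104, 103] [64, 61, 61, 63, 73, 95, 98, 96, 98, 112, 110, 108, 112, 112, 108]
```

Run:
```python
from geo import *
t={k:v for k,v in np.load('t5.npz').items()}
c=lambda x,y:(200+(x+.5)/4-.5,170+(y+.5)/4-.5)
q=onz(t,c(238,237),.121)-O; print("t5 lead corner",q@X,q@Y, "TCP lead", (np.array([.5763,.2455,0])-O)@X+.216)
to(O-.085*X-.0*Y+[0,0,.135]); to(O-.125*X+[0,0,.18])
```

```text
t5 lead corner -0.04157618676211713 -0.07809806339666442 TCP lead -0.04104180868631449
pos [0.5055 0.2408 0.1926] axes [[-0.995, 0.0995, -0.0015], [0.0995, 0.995, 0.0003], [0.0015, 0.0002, -1.0]]
tool shift [-0.0674 -0.1604  0.0577]
pos [0.5055 0.2408 0.1926] axes [[-0.995, 0.0995, -0.0015], [0.0995, 0.995, 0.0003], [0.0015, 0.0002, -1.0]]
tool shift [-0.0675 -0.1204  0.0127]
```

The camera puts the lead at 0.154 m, and its bias was only -0.5 mm at the earlier pose, so the tray looks seated. Time allows a gentle push on the back of the plate with closed fingers to confirm it.

```bash
python3 -m pendant '[{"dx":-0.017,"dy":-0.02,"dz":0,"rx":0,"ry":0,"rz":0,"hand":0},{"dx":-0.017,"dy":-0.025,"dz":0,"rx":0,"ry":0,"rz":0,"hand":0},{"dx":-0.017,"dy":-0.025,"dz":0,"rx":0,"ry":0,"rz":0,"hand":0},{"dx":-0.0165,"dy":-0.025,"dz":0.003,"rx":0,"ry":0,"rz":0,"hand":0},{"dx":0,"dy":-0.02,"dz":0.01,"rx":0,"ry":0,"rz":0,"hand":0},{"dx":0,"dy":-0.005,"dz":0.015,"rx":0,"ry":0,"rz":0,"hand":0},{"dx":0,"dy":0,"dz":0.015,"rx":0,"ry":0,"rz":0,"hand":0},{"dx":0,"dy":0,"dz":0.013,"rx":0,"ry":0,"rz":0,"hand":0},{"dx":0,"dy":0,"dz":0,"rx":0,"ry":0,"rz":0,"hand":0},{"dx":0,"dy":0,"dz":0,"rx":0,"ry":0,"rz":0,"hand":0}]' 20; python3 chk.py; python3 -c "
from geo import *
to(O-.09*X+[0,0,.137])"
```

```text
clock: 25.8
position: [0.5587, 0.1123, 0.1347]
ee_rot: [-0.002, 0.052, 0.999, -0.0]
contact_force: [0.0, 0.5, -0.1]
width: -0.0001
gripper_force: 0.0
lead 0.0932  Fx -0.55 Fy -0.05 Fz -0.12 clk 25.80
pos [0.5587 0.1123 0.1347] axes [[-0.9947, 0.1029, 0.004], [0.1029, 0.9947, -0.001], [-0.004, -0.0006, -1.0]]
tool shift [-0.0019 -0.0328 -0.0023]
```

```bash
python3 -m pendant '[{"dx":-0.002,"dy":-0.006,"dz":0,"rx":0,"ry":0,"rz":0,"hand":0},{"dx":0,"dy":-0.008,"dz":0,"rx":0,"ry":0,"rz":0,"hand":0},{"dx":0,"dy":-0.008,"dz":0,"rx":0,"ry":0,"rz":0,"hand":0},{"dx":0,"dy":-0.004,"dz":0,"rx":0,"ry":0,"rz":0,"hand":0},{"dx":0,"dy":0,"dz":0,"rx":0,"ry":0,"rz":0,"hand":0}]' >/dev/null; python3 chk.py && python3 -m pendant '[{"dx":0,"dy":-0.002,"dz":0,"rx":0,"ry":0,"rz":0,"hand":0},{"dx":0,"dy":0,"dz":0,"rx":0,"ry":0,"rz":0,"hand":0}]' >/dev/null && python3 chk.py && python3 -m pendant '[{"dx":0,"dy":-0.002,"dz":0,"rx":0,"ry":0,"rz":0,"hand":0},{"dx":0,"dy":0,"dz":0,"rx":0,"ry":0,"rz":0,"hand":0}]' >/dev/null && python3 chk.py && python3 -m pendant '[{"dx":0,"dy":-0.0015,"dz":0,"rx":0,"ry":0,"rz":0,"hand":0},{"dx":0,"dy":0,"dz":0,"rx":0,"ry":0,"rz":0,"hand":0}]' >/dev/null && python3 chk.py && python3 -m pendant '[{"dx":0,"dy":-0.0015,"dz":0,"rx":0,"ry":0,"rz":0,"hand":0},{"dx":0,"dy":0,"dz":0,"rx":0,"ry":0,"rz":0,"hand":0}]' >/dev/null && python3 chk.py && python3 -m pendant '[{"dx":0,"dy":-0.001,"dz":0,"rx":0,"ry":0,"rz":0,"hand":0},{"dx":0,"dy":0,"dz":0,"rx":0,"ry":0,"rz":0,"hand":0}]' >/dev/null && python3 chk.py && python3 -m pendant '[{"dx":0,"dy":-0.001,"dz":0,"rx":0,"ry":0,"rz":0,"hand":0},{"dx":0,"dy":0,"dz":0,"rx":0,"ry":0,"rz":0,"hand":0}]' >/dev/null && python3 chk.py && python3 -m pendant '[{"dx":0,"dy":-0.001,"dz":0,"rx":0,"ry":0,"rz":0,"hand":0},{"dx":0,"dy":0,"dz":0,"rx":0,"ry":0,"rz":0,"hand":0}]' >/dev/null && python3 chk.py && python3 -m pendant '[{"dx":0,"dy":-0.001,"dz":0,"rx":0,"ry":0,"rz":0,"hand":0},{"dx":0,"dy":0,"dz":0,"rx":0,"ry":0,"rz":0,"hand":0}]' >/dev/null && python3 chk.py && python3 -m pendant '[{"dx":0,"dy":-0.001,"dz":0,"rx":0,"ry":0,"rz":0,"hand":0},{"dx":0,"dy":0,"dz":0,"rx":0,"ry":0,"rz":0,"hand":0}]' >/dev/null && python3 chk.py
```

```text
lead 0.1192  Fx 0.04 Fy 0.34 Fz 0.17 clk 26.22
lead 0.1203  Fx -0.14 Fy -0.01 Fz -0.34 clk 26.38
lead 0.1221  Fx -0.15 Fy -0.08 Fz 0.28 clk 26.55
lead 0.1236  Fx 0.21 Fy -0.66 Fz 0.20 clk 26.72
lead 0.1251  Fx 0.36 Fy -0.70 Fz -0.33 clk 26.88
lead 0.1261  Fx -0.12 Fy -0.89 Fz 0.21 clk 27.05
lead 0.1271  Fx -0.43 Fy -0.87 Fz 0.18 clk 27.22
lead 0.1282  Fx 0.08 Fy -0.13 Fz 0.15 clk 27.38
lead 0.1292  Fx 0.02 Fy -0.19 Fz 0.30 clk 27.55
lead 0.1302  Fx 0.10 Fy 0.75 Fz 0.55 clk 27.72
```

```bash
python3 -m pendant '[{"dx":0,"dy":-0.002,"dz":0,"rx":0,"ry":0,"rz":0,"hand":0},{"dx":0,"dy":0,"dz":0,"rx":0,"ry":0,"rz":0,"hand":0}]' >/dev/null && python3 chk.py && python3 -m pendant '[{"dx":0,"dy":-0.001,"dz":0,"rx":0,"ry":0,"rz":0,"hand":0},{"dx":0,"dy":0,"dz":0,"rx":0,"ry":0,"rz":0,"hand":0}]' >/dev/null && python3 chk.py && python3 -m pendant '[{"dx":0,"dy":-0.001,"dz":0,"rx":0,"ry":0,"rz":0,"hand":0},{"dx":0,"dy":0,"dz":0,"rx":0,"ry":0,"rz":0,"hand":0}]' >/dev/null && python3 chk.py && python3 -m pendant '[{"dx":0,"dy":-0.001,"dz":0,"rx":0,"ry":0,"rz":0,"hand":0},{"dx":0,"dy":0,"dz":0,"rx":0,"ry":0,"rz":0,"hand":0}]' >/dev/null && python3 chk.py && python3 -m pendant '[{"dx":0,"dy":-0.001,"dz":0,"rx":0,"ry":0,"rz":0,"hand":0},{"dx":0,"dy":0,"dz":0,"rx":0,"ry":0,"rz":0,"hand":0}]' >/dev/null && python3 chk.py && python3 -m pendant '[{"dx":0,"dy":-0.001,"dz":0,"rx":0,"ry":0,"rz":0,"hand":0},{"dx":0,"dy":0,"dz":0,"rx":0,"ry":0,"rz":0,"hand":0}]' >/dev/null && python3 chk.py && python3 -m pendant '[{"dx":0,"dy":-0.001,"dz":0,"rx":0,"ry":0,"rz":0,"hand":0},{"dx":0,"dy":0,"dz":0,"rx":0,"ry":0,"rz":0,"hand":0}]' >/dev/null && python3 chk.py && python3 -m pendant '[{"dx":0,"dy":-0.001,"dz":0,"rx":0,"ry":0,"rz":0,"hand":0},{"dx":0,"dy":0,"dz":0,"rx":0,"ry":0,"rz":0,"hand":0}]' >/dev/null && python3 chk.py && python3 -m pendant '[{"dx":0,"dy":-0.001,"dz":0,"rx":0,"ry":0,"rz":0,"hand":0},{"dx":0,"dy":0,"dz":0,"rx":0,"ry":0,"rz":0,"hand":0}]' >/dev/null && python3 chk.py && python3 -m pendant '[{"dx":0,"dy":-0.001,"dz":0,"rx":0,"ry":0,"rz":0,"hand":0},{"dx":0,"dy":0,"dz":0,"rx":0,"ry":0,"rz":0,"hand":0}]' >/dev/null && python3 chk.py
```

```text
lead 0.1323  Fx 0.01 Fy 0.86 Fz -0.19 clk 27.88
lead 0.1332  Fx -0.16 Fy 0.06 Fz 0.74 clk 28.05
lead 0.1342  Fx 0.38 Fy -0.02 Fz 0.69 clk 28.22
lead 0.1351  Fx 0.53 Fy 0.09 Fz -0.11 clk 28.38
lead 0.1362  Fx -0.21 Fy 0.03 Fz -0.34 clk 28.55
lead 0.1370  Fx -0.84 Fy 0.52 Fz -0.31 clk 28.72
lead 0.1372  Fx -2.84 Fy -0.68 Fz 0.45 clk 28.88
lead 0.1373  Fx -6.20 Fy -0.02 Fz 0.10 clk 29.05
```

The force rose sharply from first touch with no sliding, so the tray was already home against the stop. Backing off and handing in.

```bash
python3 -m pendant '[{"dx":0,"dy":0.003,"dz":0,"rx":0,"ry":0,"rz":0,"hand":0},{"dx":0,"dy":0.006,"dz":0,"rx":0,"ry":0,"rz":0,"hand":0},{"dx":0,"dy":0.012,"dz":0,"rx":0,"ry":0,"rz":0,"hand":0},{"dx":0,"dy":0.02,"dz":0,"rx":0,"ry":0,"rz":0,"hand":0},{"dx":0,"dy":0.025,"dz":-0.005,"rx":0,"ry":0,"rz":0,"hand":0},{"dx":0,"dy":0.025,"dz":-0.01,"rx":0,"ry":0,"rz":0,"hand":0},{"dx":0,"dy":0.015,"dz":-0.01,"rx":0,"ry":0,"rz":0,"hand":0},{"dx":0,"dy":0,"dz":0,"rx":0,"ry":0,"rz":0,"hand":0},{"dx":0,"dy":0,"dz":0,"rx":0,"ry":0,"rz":0,"hand":0},{"dx":0,"dy":0,"dz":0,"rx":0,"ry":0,"rz":0,"hand":0}]'
python3 - <<'E'
from geo import *
t=cam("top"); t0={k:v for k,v in np.load('t8.npz').items()}
d=cv2.absdiff(cv2.GaussianBlur(t["frame"],(5,5),0),cv2.GaussianBlur(t0["frame"],(5,5),0)).max(2)
print("max diff on visible tray/rack",d[165:230,248:380].max())
print(manip.sign_off())
E
```

```text
clock: 29.88
position: [0.5675, 0.1716, 0.1607]
ee_rot: [-0.0, 0.051, 0.999, -0.001]
contact_force: [-0.3, -0.1, -0.7]
width: 0.0
gripper_force: 0.0
max diff on visible tray/rack 27
the job is handed in; nothing more can be done
None
```

The tray is on the middle rails, home against the rear stop and released, and I handed the job in at about 30 s; no verdict came back. On release the gripper pressed up under the roof edge with about 30 N (limit 40 N) until I freed it, and I viewed 12 pictures where the limit was 10.

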